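# Air the bathroom, clear the window board and set the vent window for the night

## Task

Give the bathroom an airing while you clear the window board, then set the window for the night: first lift the stay off its pin, push the half-open window out wide and drop the hole at the stay's free end over the pin. Then stand every soap dispenser upright in a nest of its own, the green-tagged ones in the oak caddy and the red-tagged ones (for refilling) in the grey caddy. Last, lift the stay off again, draw the window in and drop the second hole from the window over the pin so that the bar lies down on its block; leave the other things on the board undisturbed.

Things in the scene. Friction and masses are not known exactly. Their poses are not given: they have to be found in the camera images.
- window: white top-hung vent window, 460 wide x 239 high, fixed frame between two tiled piers (70 mm wide) standing on the board at the far left; origin on the board under the shut sash, own +x points outdoors, own -x into the room, z up. A 42 mm high white block (32 mm along own x, 56 mm wide) on the board, its centre 120 mm into the room from the origin, carries the steel pin.
- pin_tip (a point): tip of the upright steel pin on the block: 8 mm diameter, tapering over its upper 6 mm, 16 mm tall above the block; the tip is 58 mm above the board.
- sash (a joint): opening angle of the sash about its top edge, 0 shut, up to 0.85 rad; it swings outdoors. Hinge line 210 mm above the window's origin. Friction hinges hold it where it is left; moving it by the stay takes about 2 to 5 N. With hole 4 on the pin it reads about 0.58, with hole 3 about 0.38, with hole 2 about 0.19.
- stay (a joint): angle of the stay bar about its pivot on the sash, relative to the sash: 0 as it lies with the window shut, growing as the bar's free end is lifted; up to 1.3 rad. The bar falls by its own weight (0.25 kg) when let go, until it rests on the block.
- stay_hole1 (a point): centre of the hole nearest the window in the steel stay bar (90 mm from the bar's pivot on the sash's lower rail). The bar is 24 mm wide, 6 mm thick, 250 mm from pivot to end, with four 12 mm holes 90, 122, 154 and 186 mm from the pivot; own -x runs along the bar from the pivot to its free end, own z is across its thickness. It lies nearly level on the block and can swivel sideways by 0.06 rad. At the start hole 3 is over the pin (half open).
- stay_hole2 (a point): centre of the second hole counted from the window (122 mm from the pivot): the night-vent hole. Axes as stay_hole1.
- stay_hole3 (a point): centre of the third hole (154 mm from the pivot), over the pin at the start. Axes as stay_hole1.
- stay_hole4 (a point): centre of the fourth hole, nearest the free end (186 mm from the pivot): wide open. Axes as stay_hole1.
- stay_grip (a point): point on the centre line of the stay bar 228 mm from its pivot, 22 mm from its free end: place to pinch the bar across its 24 mm width. Axes as stay_hole1.
- green1_mid (a point): white push soap dispenser, pump locked down, with a green neck tag. 112 mm high, 0.18 kg, with a weighted foot. Body: round, 64 mm diameter, lowest 64 mm; neck tag (disc, 50 mm diameter, with a tab) 71 to 74 mm up; pump head: round, 32 mm diameter, from 86 to 112 mm up, good to grip; its spout points to own +x and reaches 39 mm from the axis, so pinch the head along own y. The point is on the axis, 56 mm above the underside; z up. Absent (None) in some starts.
- green2_mid (a point): white push soap dispenser, pump locked down, with a green neck tag. 112 mm high, 0.18 kg, with a weighted foot. Body: round, 64 mm diameter, lowest 64 mm; neck tag (disc, 50 mm diameter, with a tab) 71 to 74 mm up; pump head: round, 32 mm diameter, from 86 to 112 mm up, good to grip; its spout points to own +x and reaches 39 mm from the axis, so pinch the head along own y. The point is on the axis, 56 mm above the underside; z up. Absent (None) in some starts.
- green3_mid (a point): white push soap dispenser, pump locked down, with a green neck tag. 112 mm high, 0.18 kg, with a weighted foot. Body: round, 64 mm diameter, lowest 64 mm; neck tag (disc, 50 mm diameter, with a tab) 71 to 74 mm up; pump head: round, 32 mm diameter, from 86 to 112 mm up, good to grip; its spout points to own +x and reaches 39 mm from the axis, so pinch the head along own y. The point is on the axis, 56 mm above the underside; z up. Absent (None) in some starts.
- red1_mid (a point): white push soap dispenser, pump locked down, with a red neck tag. 112 mm high, 0.18 kg, with a weighted foot. Body: round, 64 mm diameter, lowest 64 mm; neck tag (disc, 50 mm diameter, with a tab) 71 to 74 mm up; pump head: round, 32 mm diameter, from 86 to 112 mm up, good to grip; its spout points to own +x and reaches 39 mm from the axis, so pinch the head along own y. The point is on the axis, 56 mm above the underside; z up. Absent (None) in some starts.
- red2_mid (a point): white push soap dispenser, pump locked down, with a red neck tag. 112 mm high, 0.18 kg, with a weighted foot. Body: round, 64 mm diameter, lowest 64 mm; neck tag (disc, 50 mm diameter, with a tab) 71 to 74 mm up; pump head: round, 32 mm diameter, from 86 to 112 mm up, good to grip; its spout points to own +x and reaches 39 mm from the axis, so pinch the head along own y. The point is on the axis, 56 mm above the underside; z up. Absent (None) in some starts.
- red3_mid (a point): white push soap dispenser, pump locked down, with a red neck tag. 112 mm high, 0.18 kg, with a weighted foot. Body: round, 64 mm diameter, lowest 64 mm; neck tag (disc, 50 mm diameter, with a tab) 71 to 74 mm up; pump head: round, 32 mm diameter, from 86 to 112 mm up, good to grip; its spout points to own +x and reaches 39 mm from the axis, so pinch the head along own y. The point is on the axis, 56 mm above the underside; z up. Absent (None) in some starts.
- oak_caddy: brown oak caddy for the green-tagged dispensers: fixed; 264 (own x) x 98 (own y) x 56 mm high, walls, floor and two dividers 6 mm; three open nests in a row along x, centres at own x = -0.086, 0, +0.086, own y = 0. Origin: centre of the underside. 
- grey_caddy: grey plastic caddy for the red-tagged dispensers: fixed; 264 (own x) x 98 (own y) x 56 mm high, walls, floor and two dividers 6 mm; three open nests in a row along x, centres at own x = -0.086, 0, +0.086, own y = 0. Origin: centre of the underside. 
- ring_cone: bystander: white ceramic ring cone, 88 mm high, foot 68 mm diameter; origin under its foot
- bell: bystander: steel thimble-sized bell, 34 mm high, standing on a round cork coaster (90 mm diameter, 8 mm thick, fixed); origin under it
- phone_case: bystander: blue silicone phone case, 152 x 78 x 11 mm, lying flat; origin under its centre
- hair_brush: bystander: oak hair brush, 220 mm long along own x, 62 mm wide, 30 mm high; origin under its middle
- tumbler: bystander: blue ceramic tumbler, 72 mm diameter, 95 mm high; origin under it
- cotton_jar: bystander: glass jar with wooden lid, 76 mm diameter, 90 mm high; origin under it

How it is judged:
On the way, in this order (a step that is already met when the one before it is completed fails the run):
1. the stay has been lifted off the pin: hole 3 is above the pin's tip (z of stay_hole3 in the frame of pin_tip above 0.004 m), for 0.05 s.
2. the window is wide open, hole 4 down over the pin (horizontal distance between stay_hole4 and pin_tip below 0.005 m and z of stay_hole4 in the frame of pin_tip below -0.007 m), for 0.2 s.
3. every dispenser present stands upright in the caddy of its tag colour (x of green1_mid in the frame of oak_caddy between -0.128 and 0.128 m and y of green1_mid in the frame of oak_caddy between -0.045 and 0.045 m and z of each of green1_mid, green2_mid, green3_mid in the frame of oak_caddy below 0.068 m and angle between each of green1_mid, green2_mid, green3_mid, red1_mid, red2_mid, red3_mid's own z axis and vertical below 0.12 rad and x of green2_mid in the frame of oak_caddy between -0.128 and 0.128 m and y of green2_mid in the frame of oak_caddy between -0.045 and 0.045 m and x of green3_mid in the frame of oak_caddy between -0.128 and 0.128 m and y of green3_mid in the frame of oak_caddy between -0.045 and 0.045 m and x of red1_mid in the frame of grey_caddy between -0.128 and 0.128 m and y of red1_mid in the frame of grey_caddy between -0.045 and 0.045 m and z of each of red1_mid, red2_mid, red3_mid in the frame of grey_caddy below 0.068 m and x of red2_mid in the frame of grey_caddy between -0.128 and 0.128 m and y of red2_mid in the frame of grey_caddy between -0.045 and 0.045 m and x of red3_mid in the frame of grey_caddy between -0.128 and 0.128 m and y of red3_mid in the frame of grey_caddy between -0.045 and 0.045 m), for 0.2 s.
4. the stay has been lifted off again: hole 4 is above the pin's tip (z of stay_hole4 in the frame of pin_tip above 0.004 m), for 0.05 s.
5. the second hole from the window is down over the pin (horizontal distance between stay_hole2 and pin_tip below 0.005 m and z of stay_hole2 in the frame of pin_tip below -0.007 m), for 0.2 s.
At the end, for the whole second after the job is handed in: Hole 2 is over the pin (within 5 mm) with the bar down on its block (hole centre at least 7 mm below the pin's tip), the sash at rest; every dispenser present stands on the floor of a nest, within 0.12 rad of upright, green tags in the oak caddy, red tags in the grey caddy (all of step 3 and all of step 5 and velocity of joint sash between -0.05 and 0.05 rad/s); the robot touches nothing.
It fails at once if a bystander is pushed more than 5 cm from where it stood, or toppled (distance of any of ring_cone, bell, phone_case, hair_brush, tumbler, cotton_jar from where it was at the start of the episode above 0.05 m or angle between any of ring_cone, bell, phone_case, hair_brush, tumbler, cotton_jar's own z axis and vertical above 0.7 rad).
Of green1, green2, green3, red1, red2, red3 only 4 to 6 are there at a start; the rules pass over those that are not, and their reading is None.
At some moment in a run one of green1, green2, green3, red1, red2, red3 may be knocked a few centimetres aside while the robot is not near it.
It also fails if it takes over 208 s, if anything falls off the work surface, if the arm or the gripper's body presses on something with over 40 N, if the wrist force passes 120 N, or if a joint passes its speed limit or range.

## Robot

A 6-joint arm with a two-finger parallel gripper is mounted at the origin on the work surface. World frame = base frame: x ahead of the robot, y to its left, z up, the work surface at z = 0. Lengths are in m, angles in rad, forces in N, time in s.
With the tool pointing down it reaches from about 0.375 to 0.9 m from the base axis. Payload 3.1 kg.
Tool frame: the origin (TCP) lies on the centre line of the jaws, within the pads' length; the fingertips stand ahead of it and the grasp point (between the pads) lies 3 mm ahead of it (robot.tip_reach is the z of the fingertips in the tool frame, in m); z points along the fingers, y is the line along which they close (so a half turn about z gives the same grasp; the last joint's range is limited). The gripper opens to 87 mm and grips with 3 to 60 N. Pads are 19 mm wide; open, the fingers measure 117 mm over their backs; the gripper's body (75 mm by 190 mm) begins 51 mm behind the grasp point.
Start: joints at [-1.45, 0.527, 1.433, -0, 1.181, -0.178], TCP at [0.184, -0.597, 0.245] pointing down, gripper open.
Joint ranges: [-3.08, 3.08], [-0.75, 2.2], [0.22, 2.44], [-1.43, 4.57], [0, 2.65], [-2.85, 2.85]. Speed limits (rad/s): [2.79, 2.79, 3.14, 3.14, 3.14, 3.14].

## Interface

Orientations are given as a unit quaternion [x, y, z, w].
In Python, from rig import sensors, eyes, ticket, robot gives the robot as it stands.
- The arm moves only by the tool drive_tool, never from a script. Its argument "deltas" is a list that holds one entry, the list of rows, each a list of 6 numbers: the shift along the tool's x, y, z in mm, then the turn, a rotation vector about the tool's x, y, z in rad. A call has 1 to 8 rows; each row shifts and turns the commanded pose from where the row before left it, along the tool's axes as they then stand; what a row does not reach is not made up. A row lasts 1/12 s, in which the tool goes at most 41.7 mm and 7.16 degrees, less where a joint would pass 70% of its speed; a pose out of reach is approached as far as the arm can. A call is refused whole if a number of a shift passes 41.7 or a number of a turn 0.125, either way. A call with a gripper value outside its range is refused whole. "gripper" is the opening in per cent of the stroke, from 0 (shut) to 100 (fully open), set as the call begins (left out, the last holds). The fingers move at their own pace and stop on an object; "squeeze" is the grip in N (left out, the last holds). Time passes only in rows, so rows that do not move let the fingers close. It gives the time, the measured TCP pose, the force, the opening and the grip force at its end, in the units of the state.
- sensors.get_obs(): the state, without advancing time (a new reading comes with each control period).
- eyes.camera(name): name is "side" or "top" or "wrist"; returns a dict with "img" (420x560x3 uint8, red, green, blue), "fov_y" (degrees; the focal length in pixels is half the picture's height over the tangent of half this angle, whatever the lens; pixels are square), "cx", "cy" (the principal point, pixels), "D" ([k1, k2, p1, p2, k3] as OpenCV has them; the pictures are not rectified), "xyz" and "attitude" of the camera in the world; the wrist camera has in their place "hand_eye" (4x4, takes a point from camera to tool coordinates, whose origin is the TCP and whose axes are the flange's). Camera axes: x right, y up, looking along -z (the intrinsics and any distortion apply to the point x, -y, -z); pixel columns grow to the right and rows downward; lengths in m; the calibration is good to about 2 mm. A picture is of the moment at which its call begins: read the wrist's pose just before it. There is no depth.
- ticket.hand_in(): hands the job in; it is judged then, once.
The state is a dict: "time": time; "q": joint angles; "joint_velocities": joint speeds; "joint_torque": joint torques, N m; "position": TCP position; "tool_rot": TCP orientation; "ft_force": force on the tool from outside, world axes, zero at the start; "moment": the same for the moment, N m; "grip_width": finger opening in m; "grip_force": force on a finger pad.
Only numpy, scipy, OpenCV 4.12 (cv2) and the standard library are available. Lean on these libraries where they do the work, as an engineer would, in place of code of your own. Each camera call takes 0.05 s, during which the arm holds its last target. There are 200 camera calls.

## Working session

There is one attempt and no reset: what is moved stays moved. The work goes in short steps, Python scripts to look and compute and a tool call to move; the robot and the scene stay as the last step left them, time stands still between calls to the robot, and variables do not carry over. Pictures are saved under pics/ and viewed, at most 14 in all, crops included, and the job is handed in when it is done.

Besides the shell and the picture viewer there is one more tool, called after "Call:" as name([rows], argument=value, ...), one row to a line, values as JSON. drive_tool: Moves the arm, as the interface text tells. Its arguments: {"type":"object","properties":{"deltas":{"type":"array"},"gripper":{"type":"number"},"squeeze":{"type":"number"}},"required":["deltas"]}

```bash
mkdir -p pics; ls; cat > h.py <<'E'
import numpy as np,cv2
from scipy.spatial.transform import Rotation as R
from rig import sensors,eyes,ticket,robot
def cam(n):
    o=sensors.get_obs(); c=eyes.camera(n); im=c["img"]; h=im.shape[0]
    f=h/2/np.tan(np.radians(c["fov_y"])/2)
    c["K"]=np.array([[f,0,c["cx"]],[0,f,c["cy"]],[0,0,1.]]); c["D"]=np.array(c["D"],float)
    if n=="wrist":
        T=np.eye(4);T[:3,:3]=R.from_quat(o["tool_rot"]).as_matrix();T[:3,3]=o["position"];T=T@np.array(c["hand_eye"])
        c["R"],c["t"]=T[:3,:3],T[:3,3]
    else:
        a=np.array(c["attitude"],float); c["R"]=R.from_quat(a).as_matrix() if a.size==4 else a.reshape(3,3); c["t"]=np.array(c["xyz"])
    return c
def ray(c,uv):
    p=cv2.undistortPoints(np.array(uv,float).reshape(-1,1,2),c["K"],c["D"]).reshape(-1,2)
    d=np.c_[p[:,0],-p[:,1],-np.ones(len(p))]@c["R"].T
    return d
def onplane(c,uv,z):
    d=ray(c,uv); s=(z-c["t"][2])/d[:,2]; return c["t"]+s[:,None]*d
def proj(c,P):
    q=(np.array(P,float).reshape(-1,3)-c["t"])@c["R"]; q=q*[1,-1,-1]
    return cv2.projectPoints(q,np.zeros(3),np.zeros(3),c["K"],c["D"])[0].reshape(-1,2)
def tri(c1,u1,c2,u2):
    a,b=ray(c1,u1)[0],ray(c2,u2)[0];a/=np.linalg.norm(a);b/=np.linalg.norm(b)
    s=np.linalg.lstsq(np.c_[a,-b],c2["t"]-c1["t"],rcond=None)[0]
    p,q=c1["t"]+s[0]*a,c2["t"]+s[1]*b
    return (p+q)/2,np.linalg.norm(p-q)
def save(c,name): cv2.imwrite("pics/"+name,c["img"][:,:,::-1])
E
python3 - <<'E'
from h import *
print(sensors.get_obs(),robot.tip_reach)
for n in ["top","side"]:
    c=cam(n); save(c,n+"0.png"); print(n,c["K"],c["D"],c["t"],c["R"])
c=cam("wrist");print(c["hand_eye"],c["K"],c["D"])
E
```

```text
pics
{'time': 0.0, 'q': array([-1.45046951e+00,  5.28483754e-01,  1.43387810e+00, -3.18624635e-05,
        1.18138611e+00, -1.78500653e-01]), 'joint_velocities': array([-1.52285289e-03, -6.25917606e-04, -2.53934153e-04,  4.27192084e-04,
        5.58911372e-05,  7.32290202e-04]), 'joint_torque': array([ 3.62959790e-04, -4.40043640e+01, -1.76593351e+01,  6.32353686e-02,
        5.83069073e-02, -1.73220487e-04]), 'position': array([ 0.18393745, -0.59661634,  0.24356847]), 'tool_rot': array([ 9.88857041e-01,  1.48864335e-01,  1.66154633e-05, -1.07762669e-03]), 'ft_force': array([-0.98771726,  0.20680898, -0.18642487]), 'moment': array([ 0.00280949, -0.03568843, -0.01191964]), 'grip_force': 0.0, 'grip_width': 0.08683507485798646} 0.022
top [[434.46885262   0.         279.15610973]
 [  0.         434.46885262 209.2720414 ]
 [  0.           0.           1.        ]] [-0.11320822  0.          0.          0.          0.        ] [ 0.44503963 -0.00168875  1.12285008] [[ 0.00973621  0.99545682 -0.09471495]
 [-0.99994805  0.00940664 -0.00392542]
 [-0.00301664  0.09474824  0.9954967 ]]
side [[437.79634426   0.         279.78503899]
 [  0.         437.79634426 205.73194958]
 [  0.           0.           1.        ]] [-0.0603586  0.         0.         0.         0.       ] [-0.16592575  0.76863732  0.88635497] [[-0.75167889  0.37064992 -0.54552496]
 [-0.65927011 -0.44545654  0.60574863]
 [-0.01848698  0.81497675  0.57919869]]
[[ 1.69348770e-04  9.53092210e-01  3.02680048e-01  8.48215802e-02]
 [ 9.99999784e-01  3.08047763e-05 -6.56496942e-04  7.93378069e-04]
 [-6.35026112e-04  3.02680094e-01 -9.53091998e-01 -1.39632359e-01]
 [ 0.00000000e+00  0.00000000e+00  0.00000000e+00  1.00000000e+00]] [[374.4593399    0.         281.78914601]
 [  0.         374.4593399  206.76372362]
 [  0.           0.           1.        ]] [-0.08160716  0.          0.          0.          0.        ]
```

View pics/top0.png

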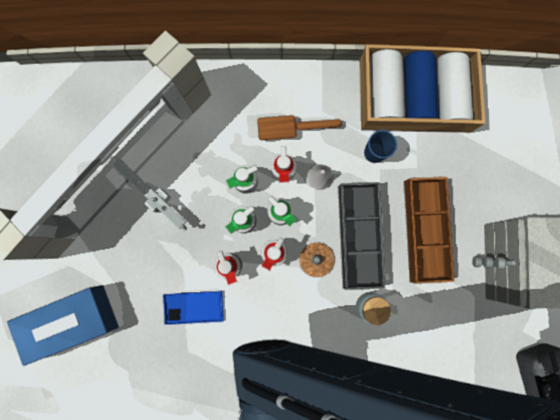

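View pics/side0.png

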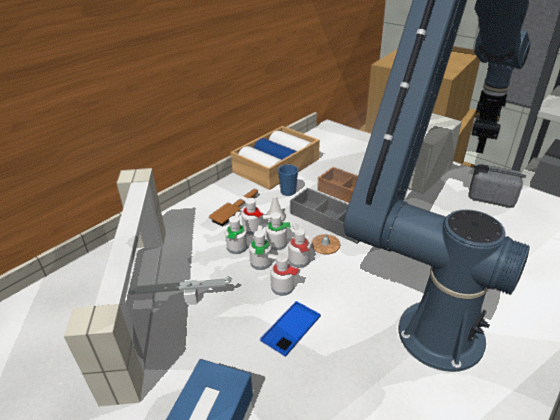

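The top view shows the window diagonally at left with its bar at about (115,160)–(185,220). Green tags are at (242,180), (241,220), (281,211) and red tags at (284,166), (273,254), (227,267). The grey caddy is at (362,235) and the oak caddy at (430,230). The side view shows the same bar at (135–240,290).

```bash
python3 - <<'E'
from h import *
a=cv2.imread("pics/top0.png");b=cv2.imread("pics/side0.png")
x=cv2.resize(a[150:290,100:240],(600,600),interpolation=cv2.INTER_CUBIC)
cv2.imwrite("pics/bar_top.png",x)
y=cv2.resize(b[260,None] if 0 else b[255:325,120:250],(780,420),interpolation=cv2.INTER_CUBIC)
cv2.imwrite("pics/bar_side.png",y)
c=cam("top")
hsv=cv2.cvtColor(c["img"],cv2.COLOR_RGB2HSV)
roi=np.zeros(hsv.shape[:2],np.uint8);roi[140:300,200:340]=1
def blobs(m,amin):
    n,l,s,ce=cv2.connectedComponentsWithStats(m); return [(s[i],ce[i],(l==i)) for i in range(1,n) if s[i,4]>amin]
H,S,V=cv2.split(hsv)
for nm,m in [("green",((H>45)&(H<80)&(S>120)&(V>60))),("red",(((H<6)|(H>172))&(S>150)&(V>70)))]:
    m=m.astype(np.uint8)*roi
    for s,ce,l in blobs(m,30):
        print(nm,s[4],ce.round(1),onplane(c,ce,.0725).round(3))
# white head: bright low-sat pixels
def rect(m,z,nm,amin):
    for s,ce,l in blobs(m.astype(np.uint8),amin):
        cn=cv2.findContours(l.astype(np.uint8),0,2)[0][0]; r=cv2.minAreaRect(cn); bx=cv2.boxPoints(r); P=onplane(c,bx,z)
        print(nm,s,P[:,:2].round(3).tolist(),"ctr",P.mean(0).round(3),[np.linalg.norm(P[i]-P[(i+1)%4]).round(3) for i in (0,1)])
m=((H>5)&(H<20)&(S>130)).astype(np.uint8);m[:,:395]=0;m[:,465:]=0;m[:170]=0;m[290:]=0
rect(m,.056,"oak",1000)
m=((S<60)&(V<115)).astype(np.uint8);m[:,:338]=0;m[:,387:]=0;m[:178]=0;m[291:]=0
rect(m,.056,"grey",1000)
E
```

```text
green 161 [238.8 181.4] [[0.613 0.102 0.073]]
green 173 [284.5 215.7] [[ 0.529 -0.011  0.073]]
green 146 [237.5 225.2] [[0.505 0.103 0.073]]
red 175 [283.3 172.1] [[ 0.636 -0.007  0.073]]
red 166 [271.1 257.7] [[0.428 0.021 0.073]]
red 161 [230.7 271.2] [[0.394 0.117 0.073]]
oak [ 405  178   49  105 4426] [[0.627, -0.311], [0.635, -0.423], [0.373, -0.432], [0.368, -0.321]] ctr [ 0.501 -0.372  0.056] [np.float64(0.113), np.float64(0.262)]
grey [ 338  183   49  106 4855] [[0.614, -0.143], [0.615, -0.264], [0.355, -0.261], [0.355, -0.143]] ctr [ 0.485 -0.203  0.056] [np.float64(0.121), np.float64(0.26)]
```

View pics/bar_top.png

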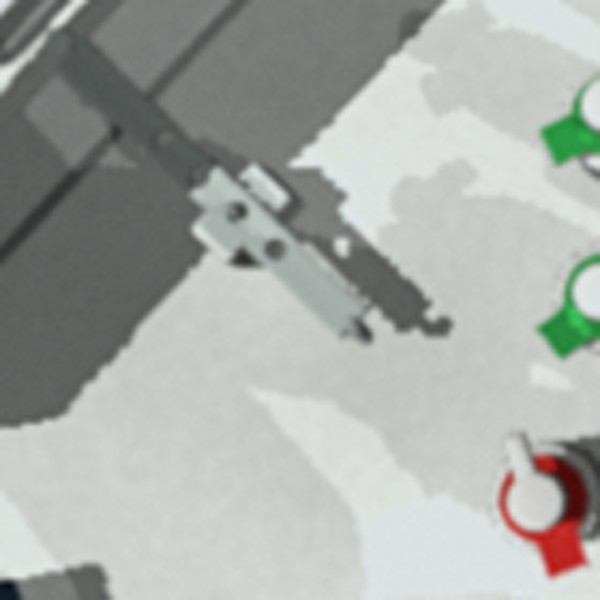

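View pics/bar_side.png

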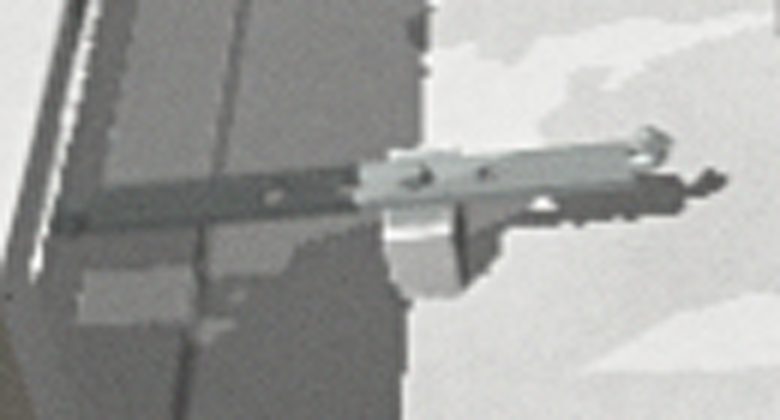

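Bar crop from above: hole 3 with the pin is at crop (236,210), hole 4 at (276,249), hole 1 at (165,138) and the free end at (358,328). Side crop: hole 3/pin at (415,180), hole 4 at (485,172), hole 1 at (272,195).

```bash
cat >> h.py <<'E'
def yawof(q): m=R.from_quat(q).as_matrix(); return np.arctan2(m[1,0],m[0,0])
def go(p,yaw):
    """tool-frame delta (mm) and turn about tool z to put TCP at p pointing down with tool x at yaw"""
    o=sensors.get_obs(); M=R.from_quat(o["tool_rot"]).as_matrix()
    d=M.T@(np.array(p)-o["position"])*1000
    c,s=np.cos(yaw),np.sin(yaw); G=np.array([[c,s,0],[s,-c,0],[0,0,-1]])
    r=R.from_matrix(M.T@G).as_rotvec()
    print("delta mm",d.round(1),"turn",r.round(3),"pos",o["position"].round(4),"t",round(o["time"],2))
    return d,r
E
python3 - <<'E'
from h import *
t,s=cam("top"),cam("side")
def T(p): return [100+p[0]*140/600,150+p[1]*140/600]
def S(p): return [120+p[0]/6,255+p[1]/6]
for n,a,b in [("h3",(236,210),(415,180)),("h4",(276,249),(485,172)),("h1",(165,138),(272,195)),("h2",(199,174),(345,188))]:
    print(n,*tri(t,T(a),s,S(b)), onplane(t,T(a),.048).round(4))
e=onplane(t,[T((165,138)),T((276,249)),T((236,210))],.048)
d=e[0]-e[1];print(np.linalg.norm(d),np.arctan2(d[1],d[0]))
u=d/np.linalg.norm(d); grip=e[2]-u*.074; yaw=np.arctan2(d[1],d[0])
print("grip",grip,yaw); 
grip[2]=.20; go(grip,yaw)
E
```

```text
h3 [0.57151574 0.31696911 0.04415418] 0.002011309577717112 [[0.5703 0.3151 0.048 ]]
h4 [0.54961555 0.29294881 0.0448113 ] 0.004784109134589816 [[0.5475 0.2904 0.048 ]]
h1 [0.61498092 0.36306017 0.04138798] 0.0029472472590032863 [[0.6129 0.3597 0.048 ]]
h2 [0.59267028 0.34023843 0.04317905] 0.0013695711208980379 [[0.5915 0.3382 0.048 ]]
0.0952734890559441 0.8153196450990677
grip [0.51958493 0.26123345 0.048     ] 0.8153196450990677
delta mm [ 573.4 -721.4   44.8] turn [-0.001 -0.    -0.517] pos [ 0.184  -0.597   0.2442] t 0.3
```

Call:
drive_tool([
  [[24, -30, 0, 0, 0, 0], [24, -30, 0, 0, 0, 0], [24, -30, 0, 0, 0, 0], [24, -30, 0, 0, 0, 0], [24, -30, 0, 0, 0, 0], [24, -30, 0, 0, 0, 0], [24, -30, 0, 0, 0, 0], [24, -30, 0, 0, 0, 0]],
])

```text
time: 0.97
position: [0.2971, -0.3097, 0.2447]
tool_rot: [0.989, 0.148, 0.0, 0.0]
ft_force: [0.8, 0.3, -0.4]
grip_width: 0.087
grip_force: 0.0
```

Call:
drive_tool([
  [[24, -30, 0, 0, 0, 0], [24, -30, 0, 0, 0, 0], [24, -30, 0, 0, 0, 0], [24, -30, 0, 0, 0, 0], [24, -30, 0, 0, 0, 0], [24, -30, 0, 0, 0, 0], [24, -30, 0, 0, 0, 0], [24, -30, 0, 0, 0, 0]],
])

```text
time: 1.63
position: [0.4101, -0.0237, 0.2449]
tool_rot: [0.989, 0.149, 0.0, 0.0]
ft_force: [0.7, -1.6, 0.3]
grip_width: 0.0868
grip_force: 0.0
```

Call:
drive_tool([
  [[24, -30, 0, 0, 0, 0], [24, -30, 0, 0, 0, 0], [24, -30, 0, 0, 0, 0], [24, -30, 0, 0, 0, 0], [24, -30, 0, 0, 0, 0], [24, -30, 0, 0, 0, 0], [24, -30, 0, 0, 0, 0], [24, -30, 0, 0, 0, 0]],
])

```text
time: 2.3
position: [0.5228, 0.2625, 0.2446]
tool_rot: [0.989, 0.149, 0.0, 0.0]
ft_force: [1.5, -0.4, -0.6]
grip_width: 0.0869
grip_force: 0.0
```

Call:
drive_tool([
  [[0, 0, 9, 0, 0, -0.103], [0, 0, 9, 0, 0, -0.103], [0, 0, 9, 0, 0, -0.103], [0, 0, 9, 0, 0, -0.103], [0, 0, 9, 0, 0, -0.103], [0, 0, 0, 0, 0, 0]],
])

```text
time: 2.8
position: [0.5212, 0.2601, 0.1977]
tool_rot: [0.918, 0.397, -0.002, -0.0]
ft_force: [-0.3, 0.2, -0.4]
grip_width: 0.087
grip_force: 0.0
```

```bash
python3 - <<'E'
from h import *
go([.5196,.2612,.2],.815)
c=cam("wrist");save(c,"w1.png")
print(proj(c,[[.5709,.316,.058],[.549,.2918,.048],[.5196,.2612,.045]]))
E
```

```text
delta mm [-0.3 -2.  -2.3] turn [-0.002  0.004  0.001] pos [0.5212 0.2601 0.1977] t 2.8
[[277.23592476 101.62253078]
 [278.36625335 144.61718721]
 [277.99628352 196.3359243 ]]
```

View pics/w1.png

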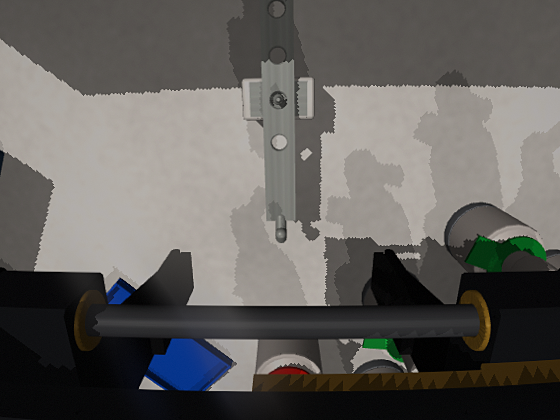

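The wrist view shows the pin in hole 3 at (278.5,99.5), hole 4 at (279,142.5), and the bar nearly vertical in the picture, which agrees with my estimate to a few px.

```bash
python3 - <<'E'
from h import *
c=cam("wrist")
p=onplane(c,[[278.5,99.5]],.058)[0]; h4=onplane(c,[[279,142.5]],.047)[0]; h1=onplane(c,[[278,8]],.047)[0]
u=h1-h4; print(p,h4,h1,np.linalg.norm(u)); yaw=np.arctan2(u[1],u[0]); u/=np.linalg.norm(u)
g=h4-.042*u; g[2]=.048; print(g,yaw); go(g,yaw)
E
```

```text
[0.57357559 0.31643959 0.058     ] [0.55120693 0.29254714 0.047     ] [0.61711753 0.36282805 0.047     ] 0.09635150916395753
[0.52247624 0.26191142 0.048     ] 0.8174765810153086
delta mm [  1.3  -1.  151.4] turn [-0.     0.001 -0.006] pos [0.5224 0.2604 0.1994] t 2.9
```

Call:
drive_tool([
  [[0.6, -0.5, 25, 0, 0, -0.006], [0.6, -0.5, 25, 0, 0, 0], [0, 0, 25, 0, 0, 0], [0, 0, 25, 0, 0, 0], [0, 0, 25, 0, 0, 0], [0, 0, 25, 0, 0, 0], [0, 0, 0, 0, 0, 0]],
], gripper=60)

```text
time: 3.48
position: [0.5203, 0.2611, 0.046]
tool_rot: [0.918, 0.397, -0.004, -0.0]
ft_force: [-0.7, 0.0, 0.3]
grip_width: 0.0539
grip_force: 0.0
```

Call:
drive_tool([
  [[0, 0, 0, 0, 0, 0], [0, 0, 0, 0, 0, 0], [0, 0, 0, 0, 0, 0], [0, 0, 0, 0, 0, 0], [0, 0, 0, 0, 0, 0], [0, 0, 0, 0, 0, 0]],
], gripper=0, squeeze=25)

```text
time: 3.98
position: [0.5233, 0.2624, 0.0509]
tool_rot: [0.917, 0.399, 0.001, 0.0]
ft_force: [-0.0, 0.9, 5.0]
grip_width: 0.0235
grip_force: 25.0
```

Call:
drive_tool([
  [[0, 0, -8, 0, -0.035, 0], [0, 0, -8, 0, -0.035, 0], [0, 0, -8, 0, -0.035, 0], [0, 0, -8, 0, -0.035, 0], [0, 0, 0, 0, 0, 0], [0, 0, 0, 0, 0, 0]],
])

```text
time: 4.48
position: [0.5244, 0.2638, 0.0816]
tool_rot: [0.915, 0.398, -0.063, 0.028]
ft_force: [1.1, 1.5, -1.4]
grip_width: 0.0234
grip_force: 24.9
```

Call:
drive_tool([
  [[5, 0, -2.4, 0, 0, 0], [5, 0, -2.4, 0, 0, 0], [5, 0, -2.4, 0, 0, 0], [5, 0, -2.4, 0, 0, 0], [5, 0, -2.4, 0, 0, 0], [5.3, 0, -2.4, 0, 0, 0], [0, 0, 0, 0, 0, 0], [0, 0, 0, 0, 0, 0]],
])

```text
time: 5.15
position: [0.5461, 0.2872, 0.0914]
tool_rot: [0.915, 0.398, -0.063, 0.028]
ft_force: [-1.3, -0.2, -1.4]
grip_width: 0.0235
grip_force: 25.0
```

```bash
python3 - <<'E'
from h import *
o=sensors.get_obs();print(o["position"],yawof(o["tool_rot"]),o["ft_force"])
c=cam("wrist");save(c,"w2.png")
print(proj(c,[[.5735,.3164,.058]]))
E
```

```text
[0.54614095 0.2871676  0.09144559] 0.8201114117720159 [-1.32220142 -0.23398302 -1.39712399]
[[278.94885152 179.47664817]]
```

View pics/w2.png

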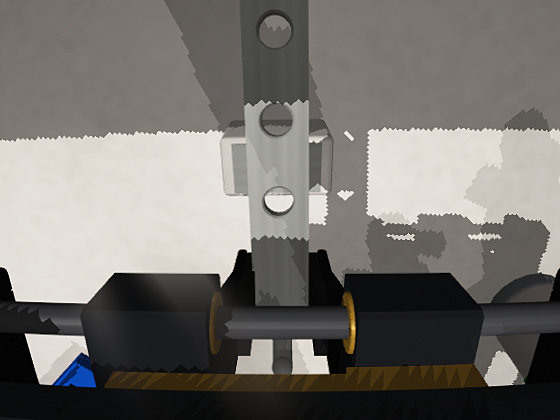

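Hole 4 shows at (278,200), and the bar hides the pin (predicted at (279,179)). I'll check by ray whether hole 4 comes down onto the pin.

```bash
python3 - <<'E'
from h import *
o=sensors.get_obs();c=cam("wrist");M=R.from_quat(o["tool_rot"]).as_matrix()
g=np.array(o["position"])+M[:,2]*.003; n=M[:,2]; pin=np.array([.5735,.3164]); u=np.array([np.cos(.8175),np.sin(.8175)]); v=np.array([-u[1],u[0]])
for nm,px in [("h4",(278.5,200.5)),("h3",(276,119.5)),("h2",(275,29))]:
    d=ray(c,[px])[0]; s=((g-c["t"])@n)/(d@n); P=c["t"]+s*d
    print(nm,P.round(4),"from grip",np.linalg.norm(P-g).round(4),"along",((P[:2]-pin)@u).round(4),"side",((P[:2]-pin)@v).round(4))
    if nm=="h4":h4=P
piv=h4+M[:,0]*.186; a=-np.arcsin(M[2,0]); print("pivot",piv,"alpha",a)
# lower about pivot until hole4 at z .045..
L=.186; al=np.arcsin((.046-piv[2])/L); print("hole4 along when down",((piv[:2]-pin)@u)-L*np.cos(al), "da",a-al)
E
```

```text
h4 [0.574  0.3169 0.0828] from grip 0.0416 along 0.0007 side 0.0
h3 [0.5947 0.3404 0.0784] from grip 0.0732 along 0.0321 side 0.0009
h2 [0.616  0.3635 0.0741] from grip 0.1049 along 0.0634 side 0.0013
pivot [0.69969209 0.45162975 0.05715282] alpha 0.13819033798562821
hole4 along when down -0.0007022959769984738 da 0.19818773851815588
```

Call:
drive_tool([
  [[0.2, 0, 7.5, 0, 0.033, 0], [0.2, 0, 7.5, 0, 0.033, 0], [0.2, 0, 7.5, 0, 0.033, 0], [0, 0, 7.5, 0, 0.033, 0], [0, 0, 7.5, 0, 0.033, 0], [0, 0, 6, 0, 0.026, 0], [0, 0, 0, 0, 0, 0]],
])

```text
time: 5.83
position: [0.5454, 0.2857, 0.049]
tool_rot: [0.917, 0.398, 0.026, -0.011]
ft_force: [-1.5, 0.9, -0.4]
grip_width: 0.0236
grip_force: 25.1
```

Call:
drive_tool([
  [[0, 0, 0, 0, 0, 0], [0, 0, 0, 0, 0, 0], [0, 0, 0, 0, 0, 0], [0, 0, 0, 0, 0, 0]],
], gripper=60)

```text
time: 6.17
position: [0.5451, 0.2853, 0.0484]
tool_rot: [0.917, 0.398, 0.024, -0.01]
ft_force: [0.3, 0.4, -0.2]
grip_width: 0.043
grip_force: 0.0
```

Call:
drive_tool([
  [[0, 0, -30, 0, 0, 0], [0, 0, -35, 0, 0, 0], [0, 0, -35, 0, 0, 0], [0, 0, -35, 0, 0, 0], [0, 0, -15, 0, 0, 0], [0, 0, 0, 0, 0, 0]],
])

```text
time: 6.67
position: [0.542, 0.2804, 0.2029]
tool_rot: [0.917, 0.398, 0.029, -0.01]
ft_force: [0.5, 0.9, 0.1]
grip_width: 0.0521
grip_force: 0.0
```

```bash
python3 - <<'E'
from h import *
o=sensors.get_obs();print(o["position"],yawof(o["tool_rot"]),o["ft_force"])
c=cam("wrist");save(c,"w3.png")
print(proj(c,[[.5735,.3164,.058]]))
E
```

```text
[0.54204588 0.28040886 0.20291907] 0.8199244712603583 [0.47938821 0.86208345 0.05709125]
[[276.86446953 149.7384129 ]]
```

View pics/w3.png

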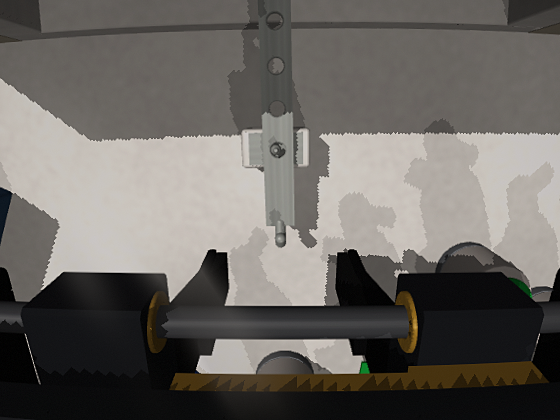

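Hole 4 now sits on the pin at (277,150), fourth along the bar, with the bar down on the block. Next I'll measure the dispensers and caddies.

```bash
cat >> h.py <<'E'
from scipy.optimize import least_squares
def tags(c,roi=(120,310,195,345),z=.0725,amin=30):
    hsv=cv2.cvtColor(c["img"],cv2.COLOR_RGB2HSV); H,S,V=cv2.split(hsv); out=[]
    k=np.zeros(H.shape,bool); k[roi[0]:roi[1],roi[2]:roi[3]]=1
    for nm,m in [("green",(H>40)&(H<85)&(S>90)&(V>40)),("red",((H<7)|(H>172))&(S>120)&(V>50))]:
        n,l,s,ce=cv2.connectedComponentsWithStats((m&k).astype(np.uint8))
        for i in range(1,n):
            if s[i,4]<amin: continue
            cn=max(cv2.findContours((l==i).astype(np.uint8),0,cv2.CHAIN_APPROX_NONE)[0],key=len)
            P=onplane(c,cn.reshape(-1,2),z)[:,:2]
            Q=onplane(c,np.argwhere(l==i)[:,::-1],z)[:,:2]
            # outer arc: robust fixed-radius circle fit on the hull points
            hull=cv2.convexHull(P.astype(np.float32)).reshape(-1,2)
            best=None
            for x0 in [P.mean(0)+.012*np.array([np.cos(a),np.sin(a)]) for a in np.linspace(0,6,12)]+[P.mean(0)]:
                r=least_squares(lambda q:np.linalg.norm(P-q,axis=1)-.025,x0,loss="cauchy",f_scale=.0015)
                if best is None or r.cost<best.cost: best=r
            q=best.x; far=Q[np.linalg.norm(Q-q,axis=1)>.028]
            d=far.mean(0)-q if len(far) else np.zeros(2)
            out.append((nm,q.round(4),"inl",int((abs(np.linalg.norm(P-q,axis=1)-.025)<.003).sum()),len(P),"spout yaw",round(float(np.arctan2(-d[1],-d[0])),2),len(far),"px",ce[i].round(0)))
    return out
E
python3 - <<'E'
from h import *
o=sensors.get_obs();print(o["q"].round(3),yawof(o["tool_rot"]))
c=cam("top")
print("now")
for x in tags(c):print(*x)
c["img"]=cv2.imread("pics/top0.png")[:,:,::-1].copy()
print("start")
for x in tags(c):print(*x)
V=cv2.cvtColor(c["img"],cv2.COLOR_RGB2GRAY)
for r in (200,235,270): print(r,V[r,330:396:2].tolist())
go([.53,-.2,.42],.8)
E
```

```text
[0.282 0.539 1.558 0.031 0.995 1.017] 0.8198265078387135
now
green [0.6272 0.0943] inl 27 70 spout yaw -1.0 44 px [239. 181.]
green [ 0.5404 -0.0026] inl 41 97 spout yaw 0.8 44 px [284. 215.]
green [0.5228 0.0959] inl 25 77 spout yaw -0.8 69 px [237. 225.]
red [ 0.6513 -0.0068] inl 28 83 spout yaw 0.04 40 px [283. 171.]
red [0.4378 0.0164] inl 32 100 spout yaw -0.5 42 px [271. 257.]
red [0.4041 0.1264] inl 46 100 spout yaw 0.31 41 px [230. 271.]
start
green [0.6266 0.0945] inl 27 71 spout yaw -1.01 47 px [239. 181.]
green [ 0.5407 -0.0026] inl 39 98 spout yaw 0.8 48 px [284. 215.]
green [0.5185 0.0948] inl 51 99 spout yaw -0.91 46 px [238. 223.]
red [ 0.651  -0.0068] inl 28 83 spout yaw 0.03 41 px [283. 172.]
red [0.4379 0.0166] inl 37 100 spout yaw -0.49 42 px [271. 258.]
red [0.4035 0.1265] inl 43 100 spout yaw 0.32 41 px [230. 271.]
200 [205, 206, 207, 209, 163, 47, 99, 56, 50, 51, 50, 49, 82, 85, 82, 84, 85, 85, 83, 83, 82, 84, 57, 43, 76, 94, 96, 95, 95, 135, 202, 199, 203]
235 [201, 199, 198, 201, 201, 123, 43, 94, 53, 51, 48, 51, 51, 84, 84, 84, 83, 84, 83, 83, 82, 83, 85, 55, 41, 73, 104, 91, 94, 95, 95, 193, 200]
270 [109, 188, 211, 207, 205, 202, 94, 49, 85, 43, 41, 41, 42, 47, 85, 85, 85, 85, 85, 85, 82, 84, 84, 85, 52, 44, 75, 110, 99, 101, 94, 168, 209]
delta mm [-344.8  320.7 -239.7] turn [ 0.    -0.052  0.02 ] pos [0.5392 0.2795 0.1983] t 6.77
```

```bash
python3 - <<'E'
from h import *
c=cam("top")
c["img"]=cv2.imread("pics/top0.png")[:,:,::-1].copy()
print(onplane(c,[[361.5,200],[363,235],[365,270]],.056).round(4))
V=cv2.cvtColor(c["img"],cv2.COLOR_RGB2GRAY)
print(V[176:192,362].tolist(),V[280:300,366].tolist())
print("oak",V[170:186,426].tolist(),V[272:292,430].tolist())
print(onplane(c,[[362,183],[366,290]],.056).round(4))
go([.4035,.1265,.255],.31)
E
```

```text
[[ 0.5716 -0.2015  0.056 ]
 [ 0.4848 -0.2046  0.056 ]
 [ 0.3991 -0.2092  0.056 ]]
[222, 221, 219, 205, 201, 191, 144, 100, 79, 41, 34, 61, 81, 84, 83, 82] [86, 85, 81, 59, 39, 20, 36, 76, 105, 170, 212, 207, 139, 84, 82, 90, 102, 119, 127, 119]
oak [200, 201, 200, 199, 197, 200, 195, 160, 119, 74, 38, 40, 70, 94, 98, 97] [97, 99, 98, 99, 98, 82, 49, 34, 51, 84, 126, 187, 217, 218, 219, 221, 223, 224, 224, 216]
[[ 0.6142 -0.2032  0.056 ]
 [ 0.3505 -0.2116  0.056 ]]
delta mm [-200.6    5.6  -68. ] turn [-0.013 -0.049  0.51 ] pos [0.5384 0.2793 0.1971] t 6.82
```

Call:
drive_tool([
  [[-25, 1, -20, 0, -0.05, 0], [-35, 1, -20, 0, 0, 0.1], [-35, 1, -10, 0, 0, 0], [-35, 1, -10, 0, 0, 0], [-35, 1, -8, 0, 0, 0], [-33, 1, 0, 0, 0, 0], [0, 0, 0, 0, 0, 0]],
], gripper=75)

```text
time: 7.4
position: [0.3905, 0.1371, 0.2623]
tool_rot: [0.936, 0.351, -0.005, -0.001]
ft_force: [-0.6, 0.1, -0.3]
grip_width: 0.0652
grip_force: 0.0
```

Call:
drive_tool([
  [[0, 0, 0, 0, 0, 0.1], [0, 0, 0, 0, 0, 0.1], [0, 0, 0, 0, 0, 0.1], [0, 0, 0, 0, 0, 0.1], [0, 0, 0, 0, 0, 0]],
])

```text
time: 7.82
position: [0.3972, 0.1396, 0.2629]
tool_rot: [0.987, 0.158, -0.001, -0.001]
ft_force: [0.6, 0.2, -0.9]
grip_width: 0.0653
grip_force: 0.0
```

```bash
python3 - <<'E'
from h import *
go([.4035,.1265,.255],.31)
c=cam("wrist");save(c,"w4.png")
for x in tags(c,(0,420,0,560),amin=150):print(*x)
print(proj(c,[[.4035,.1265,.112]]))
E
```

```text
delta mm [ 1.9 14.4  7.9] turn [-0.001  0.003  0.008] pos [0.3972 0.1396 0.2629] t 7.82
green [0.5221 0.0955] inl 137 276 spout yaw -0.87 535 px [359.  70.]
green [ 5.444e-01 -1.000e-04] inl 96 225 spout yaw 0.77 469 px [484.  91.]
red [0.4083 0.1282] inl 65 103 spout yaw -3.14 0 px [277. 173.]
red [0.4074 0.13  ] inl 64 96 spout yaw -3.14 0 px [315. 170.]
red [0.4416 0.0153] inl 102 214 spout yaw -0.51 412 px [411. 186.]
red [0.3571 0.1209] inl 34 89 spout yaw 2.8 34 px [297. 214.]
[[298.6748171  195.25052653]]
```

View pics/w4.png

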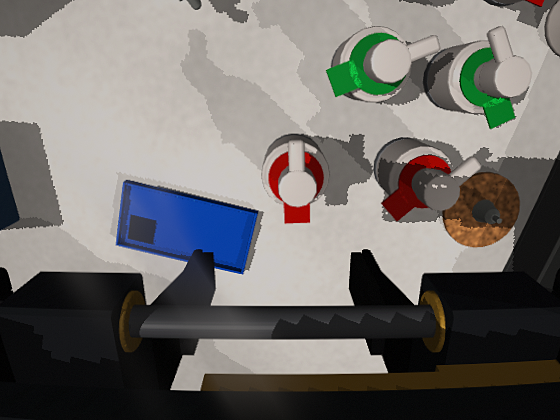

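Red C's head is at (298,187) with its spout straight up the picture. Other heads: red B (438,187), green C (389,59), green B (511,76).

```bash
python3 - <<'E'
from h import *
c=cam("wrist")
print(onplane(c,[[298,187],[438,187],[389,59],[511,76]],.112).round(4))
p=onplane(c,[[298,187]],.112)[0]; p[2]=.105; go(p,.31)
E
```

```text
[[0.4099 0.1293 0.112 ]
 [0.4462 0.0213 0.112 ]
 [0.5234 0.0976 0.112 ]
 [0.5448 0.0036 0.112 ]]
delta mm [  9.   14.  158.2] turn [-0.001  0.002  0.012] pos [0.3973 0.1396 0.2632] t 7.92
```

Call:
drive_tool([
  [[4, 7, 25, 0, 0, 0.01], [4, 6.5, 30, 0, 0, 0], [0, 0, 35, 0, 0, 0], [0, 0, 35, 0, 0, 0], [0, 0, 23, 0, 0, 0], [0, 0, 10, 0, 0, 0], [0, 0, 0, 0, 0, 0], [0, 0, 0, 0, 0, 0]],
])

```text
time: 8.58
position: [0.4092, 0.1293, 0.1056]
tool_rot: [0.988, 0.155, -0.001, -0.0]
ft_force: [-0.4, -0.7, -0.1]
grip_width: 0.0652
grip_force: 0.0
```

Call:
drive_tool([
  [[0, 0, 0, 0, 0, 0], [0, 0, 0, 0, 0, 0], [0, 0, 0, 0, 0, 0], [0, 0, 0, 0, 0, 0], [0, 0, 0, 0, 0, 0]],
], gripper=0, squeeze=20)

```text
time: 9.0
position: [0.41, 0.1293, 0.1071]
tool_rot: [0.988, 0.154, 0.001, -0.0]
ft_force: [-1.1, 0.1, 0.7]
grip_width: 0.04
grip_force: 0.0
```

Call:
drive_tool([
  [[0, 0, -10, 0, 0, 0], [0, 0, -25, 0, 0, 0], [0, 0, -35, 0, 0, 0], [0, 0, -35, 0, 0, 0], [0, 0, -30, 0, 0, 0], [0, 0, -15, 0, 0, 0], [0, 0, 0, 0, 0, 0]],
])

```text
time: 9.58
position: [0.4114, 0.1294, 0.2598]
tool_rot: [0.988, 0.154, 0.005, 0.0]
ft_force: [0.6, 0.2, -2.3]
grip_width: 0.0314
grip_force: 20.0
```

```bash
python3 - <<'E'
from h import *
go([.399,-.2086,.255],1.61)
E
```

```text
delta mm [-115.   318.     4.3] turn [ 0.008 -0.007 -1.3  ] pos [0.4114 0.1294 0.2598] t 9.58
```

Call:
drive_tool([
  [[-12.5, 35, 0, 0, 0, 0], [-12.5, 35, 0, 0, 0, 0], [-12.5, 35, 0, 0, 0, 0], [-12.5, 35, 0, 0, 0, 0], [-12.5, 35, 0, 0, 0, 0], [-12.5, 35, 0, 0, 0, 0], [-12.5, 35, 0, 0, 0, 0], [-12.5, 35, 0, 0, 0, 0]],
])

```text
time: 10.25
position: [0.3981, -0.169, 0.2546]
tool_rot: [0.988, 0.154, -0.001, -0.002]
ft_force: [0.3, 0.6, -2.2]
grip_width: 0.0313
grip_force: 20.0
```

Call:
drive_tool([
  [[-15, 38, 0, 0, 0, 0], [0, 0, 0, 0, 0, -0.12], [0, 0, 0, 0, 0, -0.12], [0, 0, 0, 0, 0, -0.12], [0, 0, 0, 0, 0, -0.12], [0, 0, 0, 0, 0, -0.12], [0, 0, 0, 0, 0, -0.12], [0, 0, 0, 0, 0, -0.12]],
])

```text
time: 10.92
position: [0.3958, -0.2079, 0.2543]
tool_rot: [0.838, 0.546, -0.0, -0.002]
ft_force: [-0.4, 0.1, -2.2]
grip_width: 0.0314
grip_force: 20.0
```

Call:
drive_tool([
  [[0, 0, 0, 0, 0, -0.12], [0, 0, 0, 0, 0, -0.12], [0, 0, 0, 0, 0, -0.12], [0, 0, 0, 0, 0, -0.1], [0, 0, 0, 0, 0, 0], [0, 0, 0, 0, 0, 0]],
])

```text
time: 11.42
position: [0.3962, -0.2081, 0.2549]
tool_rot: [0.694, 0.72, 0.0, -0.002]
ft_force: [0.5, -0.4, -2.8]
grip_width: 0.0315
grip_force: 20.0
```

```bash
python3 - <<'E'
from h import *
go([.399,-.2086,.115],1.61)
c=cam("wrist");save(c,"w5.png")
# expected grey nest-corner pixels
g=np.array([.485,-.2047]);a=.045;ux=np.array([np.cos(a),np.sin(a)]);uy=np.array([-ux[1],ux[0]])
print(proj(c,[np.r_[g+sx*.132*ux+sy*.049*uy,.056] for sx in(-1,1) for sy in (-1,1)]).round(0).tolist())
E
```

```text
delta mm [ -1.    3.  139.9] turn [-0.001 -0.003 -0.003] pos [ 0.3962 -0.2081  0.2549] t 11.42
[[237.0, 232.0], [232.0, 130.0], [503.0, 230.0], [519.0, 130.0]]
```

View pics/w5.png

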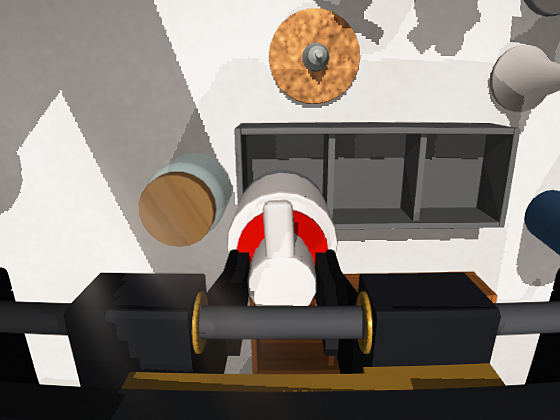

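The grey caddy's rim corners read (236,127), (516,128), (503,226). That is 2–3 mm more toward +y than I estimated, and the held dispenser hangs upright. I'll apply that offset.

Call:
drive_tool([
  [[1.5, 3, 30, 0, 0, 0], [0, 0, 35, 0, 0, 0], [0, 0, 30, 0, 0, 0], [0, 0, 20, 0, 0, 0], [0, 0, 15, 0, 0, 0], [0, 0, 9, 0, 0, 0], [0, 0, 0, 0, 0, 0], [0, 0, 0, 0, 0, 0]],
])

```text
time: 12.13
position: [0.3999, -0.207, 0.1167]
tool_rot: [0.694, 0.72, 0.001, -0.0]
ft_force: [0.0, -0.7, -2.8]
grip_width: 0.0314
grip_force: 20.0
```

Call:
drive_tool([
  [[0, 0, 0, 0, 0, 0], [0, 0, 0, 0, 0, 0], [0, 0, 0, 0, 0, 0], [0, 0, 0, 0, 0, 0], [0, 0, 0, 0, 0, 0]],
], gripper=63)

```text
time: 12.55
position: [0.4001, -0.2071, 0.1174]
tool_rot: [0.693, 0.721, 0.001, 0.0]
ft_force: [-0.0, -0.6, -0.5]
grip_width: 0.0527
grip_force: 0.0
```

Call:
drive_tool([
  [[0, 0, -20, 0, 0, 0], [0, 0, -35, 0, 0, 0], [0, 0, -35, 0, 0, 0], [0, 0, -35, 0, 0, 0], [0, 0, -15, 0, 0, 0], [0, 0, 0, 0, 0, 0]],
])

```text
time: 13.05
position: [0.4018, -0.2087, 0.2611]
tool_rot: [0.693, 0.721, 0.001, 0.005]
ft_force: [-0.6, -0.2, -0.0]
grip_width: 0.0549
grip_force: 0.0
```

```bash
python3 - <<'E'
from h import *
go([.4425,.018,.255],2.64)
c=cam("top")
for x in tags(c,(120,310,195,470)):print(*x)
E
```

```text
delta mm [224.9  49.5   5.2] turn [ 0.004  0.009 -1.03 ] pos [ 0.4018 -0.2087  0.2611] t 13.05
green [0.6263 0.0945] inl 28 69 spout yaw -1.02 45 px [239. 181.]
green [ 0.5407 -0.0027] inl 39 97 spout yaw 0.77 45 px [284. 215.]
green [0.5182 0.0951] inl 48 98 spout yaw -0.92 46 px [238. 224.]
red [ 0.651  -0.0068] inl 28 83 spout yaw 0.03 41 px [283. 172.]
red [0.4377 0.0163] inl 33 100 spout yaw -0.49 41 px [271. 257.]
red [ 0.3976 -0.2127] inl 21 34 spout yaw -3.14 0 px [365. 263.]
red [ 0.4033 -0.2129] inl 24 29 spout yaw -3.14 0 px [366. 277.]
```

Call:
drive_tool([
  [[37.5, 8.3, 0, 0, 0.008, 0], [37.5, 8.3, 0, 0, 0, 0], [37.5, 8.3, 0, 0, 0, 0], [37.5, 8.3, 0, 0, 0, 0], [37.5, 8.3, 0, 0, 0, 0], [37.5, 8.3, 0, 0, 0, 0], [0, 0, 0, 0, 0, -0.115], [0, 0, 0, 0, 0, -0.115]],
], gripper=75)

```text
time: 13.77
position: [0.4395, 0.0225, 0.2571]
tool_rot: [0.602, 0.799, 0.003, -0.004]
ft_force: [0.2, 0.2, -0.4]
grip_width: 0.0652
grip_force: 0.0
```

Call:
drive_tool([
  [[0, 0, 5, 0, 0, -0.115], [0, 0, 5, 0, 0, -0.115], [0, 0, 5, 0, 0, -0.115], [0, 0, 5, 0, 0, -0.115], [0, 0, 0, 0, 0, -0.115], [0, 0, 0, 0, 0, -0.115], [0, 0, 0, 0, 0, -0.11], [0, 0, 0, 0, 0, 0]],
])

```text
time: 14.43
position: [0.4396, 0.02, 0.2371]
tool_rot: [0.247, 0.969, 0.004, -0.003]
ft_force: [0.7, -1.0, -0.1]
grip_width: 0.0654
grip_force: 0.0
```

```bash
python3 - <<'E'
from h import *
go([.443,.0185,.105],2.64)
c=cam("wrist")
for x in tags(c,(0,420,0,560),amin=150):print(*x)
E
```

```text
delta mm [ -4.8  -0.6 132.1] turn [ 0.007 -0.008  0.001] pos [0.4396 0.02   0.2371] t 14.43
green [0.5223 0.0956] inl 103 228 spout yaw -0.86 474 px [403. 216.]
green [ 5.444e-01 -1.000e-04] inl 78 197 spout yaw 0.76 411 px [304. 288.]
red [0.4409 0.016 ] inl 123 260 spout yaw -0.5 537 px [277. 176.]
red [ 0.4021 -0.215 ] inl 72 116 spout yaw -3.14 0 px [ 39. 260.]
red [ 0.6387 -0.0097] inl 52 125 spout yaw -1.72 25 px [352. 364.]
```

Call:
drive_tool([
  [[-2, -1.5, 20, 0, 0, 0], [-2, -1, 30, 0, 0, 0], [0, 0, 30, 0, 0, 0], [0, 0, 30, 0, 0, 0], [0, 0, 15, 0, 0, 0], [0, 0, 6, 0, 0, 0], [0, 0, 0, 0, 0, 0]],
])

```text
time: 15.07
position: [0.4419, 0.0171, 0.1062]
tool_rot: [0.249, 0.968, 0.004, -0.003]
ft_force: [0.7, -1.0, -0.3]
grip_width: 0.0658
grip_force: 0.0
```

Call:
drive_tool([
  [[0, 0, 0, 0, 0, 0], [0, 0, 0, 0, 0, 0], [0, 0, 0, 0, 0, 0], [0, 0, 0, 0, 0, 0], [0, 0, 0, 0, 0, 0], [0, 0, 0, 0, 0, 0], [0, 0, 0, 0, 0, 0], [0, 0, 0, 0, 0, 0]],
], gripper=0)

```text
time: 15.73
position: [0.4434, 0.0167, 0.1082]
tool_rot: [0.248, 0.969, 0.004, -0.001]
ft_force: [-1.0, -1.1, 3.3]
grip_width: 0.0317
grip_force: 19.9
```

Call:
drive_tool([
  [[0, 0, -15, 0, 0, 0], [0, 0, -30, 0, 0, 0], [0, 0, -35, 0, 0, 0], [0, 0, -35, 0, 0, 0], [0, 0, -25, 0, 0, 0], [0, 0, -10, 0, 0, 0], [0, 0, 0, 0, 0, 0]],
])

```text
time: 16.32
position: [0.4445, 0.0154, 0.2603]
tool_rot: [0.248, 0.969, 0.004, 0.002]
ft_force: [-0.2, -0.4, -2.2]
grip_width: 0.0315
grip_force: 19.9
```

```bash
python3 - <<'E'
from h import *
go([.485,-.2022,.255],1.61)
E
```

```text
delta mm [-140.1 -171.3    3.9] turn [ 0.01  -0.003  1.03 ] pos [0.4445 0.0154 0.2603] t 16.32
```

Call:
drive_tool([
  [[-23.3, -28.5, 0, 0, 0, 0], [-23.3, -28.5, 0, 0, 0, 0], [-23.3, -28.5, 0, 0, 0, 0], [-23.3, -28.5, 0, 0, 0, 0], [-23.3, -28.5, 0, 0, 0, 0], [-23.3, -28.5, 0, 0, 0, 0], [0, 0, 0, 0, 0, 0.115], [0, 0, 0, 0, 0, 0.115]],
])

```text
time: 16.98
position: [0.483, -0.2037, 0.2537]
tool_rot: [0.362, 0.932, 0.005, -0.003]
ft_force: [-0.2, 1.5, -1.9]
grip_width: 0.0315
grip_force: 20.0
```

Call:
drive_tool([
  [[0, 0, 0, 0, 0, 0.115], [0, 0, 0, 0, 0, 0.115], [0, 0, 0, 0, 0, 0.115], [0, 0, 5, 0, 0, 0.115], [0, 0, 5, 0, 0, 0.115], [0, 0, 5, 0, 0, 0.115], [0, 0, 5, 0, 0, 0.115], [0, 0, 0, 0, 0, 0]],
])

```text
time: 17.65
position: [0.4819, -0.2003, 0.2331]
tool_rot: [0.696, 0.718, 0.003, -0.006]
ft_force: [-1.6, 0.1, -1.3]
grip_width: 0.0316
grip_force: 20.0
```

```bash
python3 - <<'E'
from h import *
go([.485,-.2022,.116],1.61)
E
```

```text
delta mm [ -3.4   3.5 117.1] turn [-0.004 -0.013 -0.007] pos [ 0.4819 -0.2003  0.2331] t 17.65
```

Call:
drive_tool([
  [[-2, 1.5, 25, 0, 0, 0], [-1, 1.5, 30, 0, 0, 0], [0, 0, 30, 0, 0, 0], [0, 0, 17, 0, 0, 0], [0, 0, 10, 0, 0, 0], [0, 0, 5, 0, 0, 0], [0, 0, 0, 0, 0, 0], [0, 0, 0, 0, 0, 0]],
])

```text
time: 18.32
position: [0.4871, -0.2036, 0.1193]
tool_rot: [0.695, 0.719, 0.003, -0.002]
ft_force: [0.3, -0.2, -2.2]
grip_width: 0.0316
grip_force: 20.0
```

Call:
drive_tool([
  [[0, 0, 0, 0, 0, 0], [0, 0, 0, 0, 0, 0], [0, 0, 0, 0, 0, 0], [0, 0, 0, 0, 0, 0], [0, 0, 0, 0, 0, 0]],
], gripper=63)

```text
time: 18.73
position: [0.4869, -0.2035, 0.1196]
tool_rot: [0.695, 0.719, 0.003, -0.002]
ft_force: [-0.1, -0.4, 0.6]
grip_width: 0.0522
grip_force: 0.0
```

Call:
drive_tool([
  [[0, 0, -20, 0, 0, 0], [0, 0, -35, 0, 0, 0], [0, 0, -35, 0, 0, 0], [0, 0, -35, 0, 0, 0], [0, 0, -15, 0, 0, 0], [0, 0, 0, 0, 0, 0]],
])

```text
time: 19.23
position: [0.4888, -0.206, 0.2635]
tool_rot: [0.695, 0.719, 0.004, 0.002]
ft_force: [-0.2, -0.7, 0.4]
grip_width: 0.0551
grip_force: 0.0
```

```bash
python3 - <<'E'
from h import *
go([.655,-.005,.255],.03)
c=cam("top")
for x in tags(c,(120,310,195,470)):print(*x)
E
```

```text
delta mm [195.1 172.9  10.6] turn [ 0.005 -0.009  1.575] pos [ 0.4888 -0.206   0.2635] t 19.23
green [0.6263 0.0945] inl 28 69 spout yaw -1.02 45 px [239. 181.]
green [ 0.5404 -0.0026] inl 41 98 spout yaw 0.79 44 px [284. 215.]
green [0.5182 0.0952] inl 46 98 spout yaw -0.91 45 px [238. 224.]
red [ 0.6503 -0.0062] inl 29 81 spout yaw 0.05 39 px [283. 172.]
red [ 0.4877 -0.1978] inl 29 84 spout yaw -1.52 53 px [356. 234.]
```

Call:
drive_tool([
  [[27.9, 24.7, 1, 0, 0, 0], [27.9, 24.7, 1, 0, 0, 0], [27.9, 24.7, 1, 0, 0, 0], [27.9, 24.7, 1, 0, 0, 0], [27.9, 24.7, 1, 0, 0, 0], [27.9, 24.7, 1, 0, 0, 0], [27.9, 24.7, 1, 0, 0, 0], [0, 0, 0, 0, 0, 0.12]],
], gripper=75)

```text
time: 19.95
position: [0.6552, 0.0024, 0.2509]
tool_rot: [0.736, 0.677, 0.004, -0.004]
ft_force: [-0.3, -0.2, 0.8]
grip_width: 0.065
grip_force: 0.0
```

Call:
drive_tool([
  [[0, 0, 0, 0, 0, 0.12], [0, 0, 0, 0, 0, 0.12], [0, 0, 0, 0, 0, 0.12], [0, 0, 0, 0, 0, 0.12], [0, 0, 0, 0, 0, 0.12], [0, 0, 0, 0, 0, 0.12], [0, 0, 0, 0, 0, 0.12], [0, 0, 0, 0, 0, 0.12]],
])

```text
time: 20.62
position: [0.6514, -0.0032, 0.251]
tool_rot: [0.967, 0.256, -0.001, -0.005]
ft_force: [0.3, -0.2, -0.0]
grip_width: 0.0649
grip_force: 0.0
```

Call:
drive_tool([
  [[0, 0, 5, 0, 0, 0.12], [0, 0, 5, 0, 0, 0.12], [0, 0, 5, 0, 0, 0.12], [0, 0, 0, 0, 0, 0.12], [0, 0, 0, 0, 0, 0.01], [0, 0, 0, 0, 0, 0]],
])

```text
time: 21.12
position: [0.6518, -0.0032, 0.2368]
tool_rot: [1.0, 0.019, -0.001, -0.005]
ft_force: [0.2, 0.7, 0.2]
grip_width: 0.065
grip_force: 0.0
```

```bash
python3 - <<'E'
from h import *
go([.655,-.005,.105],.04)
c=cam("wrist")
for x in tags(c,(0,420,0,560),amin=150):print(*x)
E
```

```text
delta mm [  3.5   3.2 131.8] turn [-0.009  0.003 -0.003] pos [ 0.6518 -0.0032  0.2368] t 21.12
green [0.6159 0.0988] inl 73 192 spout yaw -3.02 575 px [158. 209.]
green [0.6271 0.0935] inl 38 57 spout yaw -3.14 0 px [188. 234.]
green [0.5437 0.001 ] inl 71 123 spout yaw -3.14 0 px [277. 291.]
red [ 0.6565 -0.0064] inl 66 104 spout yaw -3.14 0 px [266. 181.]
red [ 0.6565 -0.0046] inl 67 104 spout yaw -3.14 0 px [306. 180.]
red [6.035e-01 2.000e-04] inl 35 92 spout yaw 2.6 36 px [286. 227.]
```

Call:
drive_tool([
  [[2.5, 2, 20, 0, 0, 0], [2, 1.5, 30, 0, 0, 0], [0, 0, 30, 0, 0, 0], [0, 0, 30, 0, 0, 0], [0, 0, 15, 0, 0, 0], [0, 0, 6, 0, 0, 0], [0, 0, 0, 0, 0, 0]],
])

```text
time: 21.75
position: [0.6562, -0.0053, 0.1056]
tool_rot: [1.0, 0.018, -0.002, -0.005]
ft_force: [-0.7, -1.0, -0.0]
grip_width: 0.0653
grip_force: 0.0
```

Call:
drive_tool([
  [[0, 0, 0, 0, 0, 0], [0, 0, 0, 0, 0, 0], [0, 0, 0, 0, 0, 0], [0, 0, 0, 0, 0, 0], [0, 0, 0, 0, 0, 0], [0, 0, 0, 0, 0, 0], [0, 0, 0, 0, 0, 0], [0, 0, 0, 0, 0, 0]],
], gripper=0)

```text
time: 22.42
position: [0.6577, -0.0054, 0.1084]
tool_rot: [1.0, 0.017, 0.001, -0.004]
ft_force: [0.4, 0.4, 2.7]
grip_width: 0.0316
grip_force: 20.0
```

Call:
drive_tool([
  [[0, 0, -15, 0, 0, 0], [0, 0, -30, 0, 0, 0], [0, 0, -35, 0, 0, 0], [0, 0, -35, 0, 0, 0], [0, 0, -25, 0, 0, 0], [0, 0, -10, 0, 0, 0], [0, 0, 0, 0, 0, 0]],
])

```text
time: 23.0
position: [0.6587, -0.007, 0.2604]
tool_rot: [1.0, 0.017, 0.003, -0.004]
ft_force: [0.9, 0.3, -1.9]
grip_width: 0.0312
grip_force: 20.0
```

```bash
python3 - <<'E'
from h import *
go([.571,-.1983,.255],1.61)
E
```

```text
delta mm [-94.3 188.1   3.4] turn [-1.000e-03 -1.100e-02 -1.575e+00] pos [ 0.6587 -0.007   0.2604] t 23.0
```

Call:
drive_tool([
  [[-15.7, 31.3, 0, 0, 0, 0], [-15.7, 31.3, 0, 0, 0, 0], [-15.7, 31.3, 0, 0, 0, 0], [-15.7, 31.3, 0, 0, 0, 0], [-15.7, 31.3, 0, 0, 0, 0], [-15.7, 31.3, 0, 0, 0, 0], [0, 0, 0, 0, 0, -0.12], [0, 0, 0, 0, 0, -0.12]],
])

```text
time: 23.67
position: [0.5672, -0.1995, 0.2527]
tool_rot: [0.99, 0.138, -0.002, -0.006]
ft_force: [0.2, 1.3, -2.2]
grip_width: 0.0313
grip_force: 20.0
```

Call:
drive_tool([
  [[0, 0, 0, 0, 0, -0.12], [0, 0, 0, 0, 0, -0.12], [0, 0, 0, 0, 0, -0.12], [0, 0, 0, 0, 0, -0.12], [0, 0, 0, 0, 0, -0.12], [0, 0, 0, 0, 0, -0.12], [0, 0, 0, 0, 0, -0.12], [0, 0, 0, 0, 0, -0.12]],
])

```text
time: 24.33
position: [0.5681, -0.1969, 0.2527]
tool_rot: [0.814, 0.581, 0.001, -0.006]
ft_force: [0.3, -0.2, -2.6]
grip_width: 0.0314
grip_force: 20.0
```

Call:
drive_tool([
  [[0, 0, 5, 0, 0, -0.12], [0, 0, 5, 0, 0, -0.12], [0, 0, 5, 0, 0, -0.12], [0, 0, 5, 0, 0, -0.01], [0, 0, 0, 0, 0, 0], [0, 0, 0, 0, 0, 0]],
])

```text
time: 24.83
position: [0.5688, -0.1971, 0.2341]
tool_rot: [0.696, 0.718, 0.003, -0.005]
ft_force: [-0.1, 1.0, -1.8]
grip_width: 0.0316
grip_force: 20.0
```

```bash
python3 - <<'E'
from h import *
go([.571,-.1983,.116],1.61)
E
```

```text
delta mm [ -2.6   2.5 118.1] turn [-0.003 -0.011 -0.008] pos [ 0.5688 -0.1971  0.2341] t 24.83
```

Call:
drive_tool([
  [[-1.5, 1, 25, 0, 0, 0], [-0.5, 0.5, 30, 0, 0, 0], [0, 0, 30, 0, 0, 0], [0, 0, 17, 0, 0, 0], [0, 0, 10, 0, 0, 0], [0, 0, 5, 0, 0, 0], [0, 0, 0, 0, 0, 0], [0, 0, 0, 0, 0, 0]],
])

```text
time: 25.5
position: [0.5722, -0.199, 0.1199]
tool_rot: [0.695, 0.719, 0.004, -0.002]
ft_force: [-0.1, 0.0, -2.1]
grip_width: 0.0315
grip_force: 20.0
```

Call:
drive_tool([
  [[0, 0, 0, 0, 0, 0], [0, 0, 0, 0, 0, 0], [0, 0, 0, 0, 0, 0], [0, 0, 0, 0, 0, 0], [0, 0, 0, 0, 0, 0]],
], gripper=63)

```text
time: 25.92
position: [0.5717, -0.1987, 0.1198]
tool_rot: [0.695, 0.719, 0.003, -0.002]
ft_force: [-0.2, -0.4, -0.5]
grip_width: 0.0525
grip_force: 0.0
```

Call:
drive_tool([
  [[0, 0, -20, 0, 0, 0], [0, 0, -35, 0, 0, 0], [0, 0, -35, 0, 0, 0], [0, 0, -35, 0, 0, 0], [0, 0, -15, 0, 0, 0], [0, 0, 0, 0, 0, 0]],
])

```text
time: 26.42
position: [0.5738, -0.201, 0.2643]
tool_rot: [0.695, 0.719, 0.005, 0.002]
ft_force: [0.1, 0.2, 0.2]
grip_width: 0.0549
grip_force: 0.0
```

```bash
python3 - <<'E'
from h import *
go([.5445,.0,.255],.78)
c=cam("top")
for x in tags(c,(120,310,195,470)):print(*x)
E
```

```text
delta mm [201.9 -22.5   9.7] turn [ 0.008 -0.007  0.825] pos [ 0.5738 -0.201   0.2643] t 26.42
green [0.6275 0.0944] inl 28 68 spout yaw -0.99 49 px [239. 181.]
green [ 0.5406 -0.0026] inl 40 98 spout yaw 0.78 45 px [284. 215.]
green [0.5227 0.0963] inl 27 71 spout yaw -0.78 54 px [238. 225.]
```

Call:
drive_tool([
  [[33.6, -3.8, 1, 0, 0, 0], [33.6, -3.8, 1, 0, 0, 0], [33.6, -3.8, 1, 0, 0, 0], [33.6, -3.8, 1, 0, 0, 0], [33.6, -3.8, 1, 0, 0, 0], [33.6, -3.8, 1, 0, 0, 0], [0, 0, 0, 0, 0, 0.118], [0, 0, 0, 0, 0, 0.118]],
], gripper=75)

```text
time: 27.13
position: [0.5396, 0.0036, 0.2527]
tool_rot: [0.775, 0.631, 0.001, -0.005]
ft_force: [1.5, 0.2, -0.5]
grip_width: 0.065
grip_force: 0.0
```

Call:
drive_tool([
  [[0, 0, 5, 0, 0, 0.118], [0, 0, 5, 0, 0, 0.118], [0, 0, 5, 0, 0, 0.118], [0, 0, 0, 0, 0, 0.118], [0, 0, 0, 0, 0, 0.118], [0, 0, 0, 0, 0, 0], [0, 0, 0, 0, 0, 0]],
])

```text
time: 27.72
position: [0.5407, 0.0013, 0.2383]
tool_rot: [0.925, 0.381, 0.001, -0.005]
ft_force: [-0.5, 0.2, 0.3]
grip_width: 0.0654
grip_force: 0.0
```

```bash
python3 - <<'E'
from h import *
go([.5445,.0,.105],.78)
c=cam("wrist")
for x in tags(c,(0,420,0,560),amin=150):print(*x)
E
```

```text
delta mm [  1.1   4.8 133.2] turn [-0.009 -0.005  0.002] pos [0.5407 0.0013 0.2383] t 27.72
green [0.626  0.0929] inl 194 365 spout yaw -1.13 688 px [258.  34.]
green [0.5206 0.0959] inl 109 227 spout yaw -0.9 506 px [169. 118.]
green [0.5228 0.0962] inl 50 74 spout yaw -3.14 0 px [193. 153.]
green [ 5.452e-01 -1.000e-04] inl 64 102 spout yaw -3.14 0 px [266. 184.]
green [0.5438 0.0013] inl 65 101 spout yaw -3.14 0 px [306. 183.]
green [ 0.5008 -0.0297] inl 35 92 spout yaw -3.02 42 px [285. 230.]
red [ 0.4645 -0.1748] inl 33 92 spout yaw 2.82 33 px [367. 358.]
```

Call:
drive_tool([
  [[0.7, 2.5, 22, 0, 0, 0], [0.5, 2, 30, 0, 0, 0], [0, 0, 30, 0, 0, 0], [0, 0, 30, 0, 0, 0], [0, 0, 15, 0, 0, 0], [0, 0, 6, 0, 0, 0], [0, 0, 0, 0, 0, 0]],
])

```text
time: 28.35
position: [0.5446, 0.0001, 0.105]
tool_rot: [0.925, 0.38, 0.0, -0.005]
ft_force: [-0.1, 0.3, -0.1]
grip_width: 0.0653
grip_force: 0.0
```

Call:
drive_tool([
  [[0, 0, 0, 0, 0, 0], [0, 0, 0, 0, 0, 0], [0, 0, 0, 0, 0, 0], [0, 0, 0, 0, 0, 0], [0, 0, 0, 0, 0, 0], [0, 0, 0, 0, 0, 0], [0, 0, 0, 0, 0, 0], [0, 0, 0, 0, 0, 0]],
], gripper=0)

```text
time: 29.02
position: [0.5456, 0.0002, 0.1072]
tool_rot: [0.925, 0.38, 0.002, -0.004]
ft_force: [-1.0, 1.6, 4.5]
grip_width: 0.0314
grip_force: 19.9
```

Call:
drive_tool([
  [[0, 0, -15, 0, 0, 0], [0, 0, -30, 0, 0, 0], [0, 0, -35, 0, 0, 0], [0, 0, -35, 0, 0, 0], [0, 0, -30, 0, 0, 0], [0, 0, -10, 0, 0, 0], [0, 0, 0, 0, 0, 0]],
])

```text
time: 29.6
position: [0.5474, -0.0018, 0.2643]
tool_rot: [0.925, 0.38, 0.005, -0.002]
ft_force: [-0.8, 0.1, -1.1]
grip_width: 0.0315
grip_force: 20.0
```

```bash
python3 - <<'E'
from h import *
go([.417,-.380,.26],1.61)
E
```

```text
delta mm [-358.5  177.6    0.6] turn [ 0.004 -0.01  -0.831] pos [ 0.5474 -0.0018  0.2643] t 29.6
```

Call:
drive_tool([
  [[-32.6, 16.1, 0, 0, 0, 0], [-32.6, 16.1, 0, 0, 0, 0], [-32.6, 16.1, 0, 0, 0, 0], [-32.6, 16.1, 0, 0, 0, 0], [-32.6, 16.1, 0, 0, 0, 0], [-32.6, 16.1, 0, 0, 0, 0], [-32.6, 16.1, 0, 0, 0, 0], [-32.6, 16.1, 0, 0, 0, 0]],
])

```text
time: 30.27
position: [0.4484, -0.2767, 0.2563]
tool_rot: [0.925, 0.38, 0.001, -0.006]
ft_force: [1.3, -0.0, -2.2]
grip_width: 0.0313
grip_force: 20.0
```

Call:
drive_tool([
  [[-32.6, 16.1, 0, 0, 0, 0], [-32.6, 16.1, 0, 0, 0, 0], [-32.6, 16.1, 0, 0, 0, 0], [0, 0, 0, 0, 0, -0.118], [0, 0, 0, 0, 0, -0.118], [0, 0, 0, 0, 0, -0.118], [0, 0, 0, 0, 0, -0.118], [0, 0, 0, 0, 0, -0.118]],
])

```text
time: 30.93
position: [0.4136, -0.3783, 0.255]
tool_rot: [0.773, 0.634, 0.003, -0.006]
ft_force: [-0.2, -0.2, -1.7]
grip_width: 0.0318
grip_force: 20.0
```

Call:
drive_tool([
  [[0, 0, 0, 0, 0, -0.118], [0, 0, 0, 0, 0, -0.118], [0, 0, 0, 0, 0, 0], [0, 0, 0, 0, 0, 0]],
])

```text
time: 31.27
position: [0.4141, -0.3784, 0.2559]
tool_rot: [0.696, 0.718, 0.004, -0.005]
ft_force: [-0.3, -0.4, -1.6]
grip_width: 0.0319
grip_force: 20.0
```

```bash
python3 - <<'E'
from h import *
go([.417,-.380,.116],1.61)
c=cam("wrist");save(c,"w6.png")
g=np.array([.503,-.3785]);a=.036;ux=np.array([np.cos(a),np.sin(a)]);uy=np.array([-ux[1],ux[0]])
print(proj(c,[np.r_[g+sx*.132*ux+sy*.049*uy,.056] for sx in(-1,1) for sy in (-1,1)]).round(0).tolist())
E
```

```text
delta mm [ -3.5   3.2 139.9] turn [-0.002 -0.013 -0.008] pos [ 0.4141 -0.3784  0.2559] t 31.27
[[237.0, 236.0], [233.0, 135.0], [501.0, 235.0], [518.0, 136.0]]
```

View pics/w6.png

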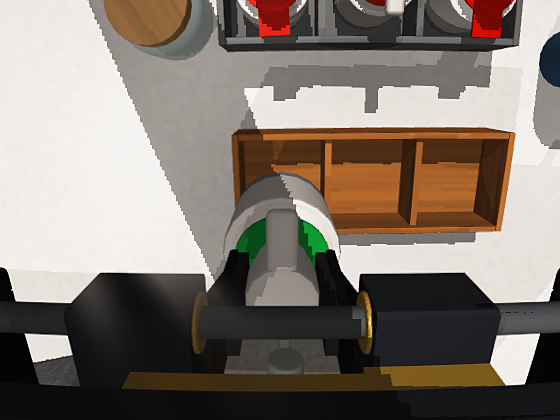

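The oak rim corners read (234,131), (515,131), (500,231), about 3 mm more toward +y than expected. The three reds stand in the grey nests at the top of the picture, and the held green one hangs upright.

Call:
drive_tool([
  [[-1, 1.5, 30, 0, -0.008, 0], [-0.5, 1, 35, 0, 0, 0], [0, 0, 35, 0, 0, 0], [0, 0, 22, 0, 0, 0], [0, 0, 12, 0, 0, 0], [0, 0, 5, 0, 0, 0], [0, 0, 0, 0, 0, 0], [0, 0, 0, 0, 0, 0]],
])

```text
time: 31.98
position: [0.4177, -0.3807, 0.1195]
tool_rot: [0.695, 0.719, 0.0, 0.0]
ft_force: [-0.6, -0.1, -1.1]
grip_width: 0.0311
grip_force: 20.0
```

Call:
drive_tool([
  [[0, 0, 0, 0, 0, 0], [0, 0, 0, 0, 0, 0], [0, 0, 0, 0, 0, 0], [0, 0, 0, 0, 0, 0], [0, 0, 0, 0, 0, 0]],
], gripper=63)

```text
time: 32.4
position: [0.4177, -0.3807, 0.1201]
tool_rot: [0.695, 0.719, 0.0, 0.001]
ft_force: [-0.1, -0.4, 0.6]
grip_width: 0.0522
grip_force: 0.0
```

Call:
drive_tool([
  [[0, 0, -20, 0, 0, 0], [0, 0, -35, 0, 0, 0], [0, 0, -35, 0, 0, 0], [0, 0, -35, 0, 0, 0], [0, 0, -15, 0, 0, 0], [0, 0, 0, 0, 0, 0]],
])

```text
time: 32.9
position: [0.4191, -0.3826, 0.2644]
tool_rot: [0.695, 0.719, -0.0, 0.005]
ft_force: [0.9, -0.0, 0.6]
grip_width: 0.0545
grip_force: 0.0
```

```bash
python3 - <<'E'
from h import *
go([.522,.0963,.255],2.24)
c=cam("top")
for x in tags(c,(120,310,195,470)):print(*x)
E
```

```text
delta mm [475.2 119.2   6.4] turn [ 0.004  0.01  -0.635] pos [ 0.4191 -0.3826  0.2644] t 32.9
green [0.6266 0.0943] inl 29 71 spout yaw -1.01 48 px [239. 181.]
green [0.5185 0.0948] inl 50 99 spout yaw -0.91 46 px [238. 223.]
green [ 0.4159 -0.3882] inl 21 32 spout yaw -3.14 0 px [436. 256.]
green [ 0.419  -0.4439] inl 11 25 spout yaw -1.89 2 px [453. 262.]
green [ 0.4206 -0.3867] inl 17 27 spout yaw -3.14 0 px [436. 270.]
red [ 0.5775 -0.2051] inl 35 71 spout yaw 1.5 67 px [371. 201.]
red [ 0.4874 -0.1993] inl 33 89 spout yaw -1.52 56 px [356. 234.]
red [ 0.3976 -0.2132] inl 36 70 spout yaw 1.76 70 px [374. 266.]
red [ 0.4032 -0.2128] inl 24 29 spout yaw -3.14 0 px [366. 277.]
```

Call:
drive_tool([
  [[36.5, 9.2, 0, 0, 0, 0], [36.5, 9.2, 0, 0, 0, 0], [36.5, 9.2, 0, 0, 0, 0], [36.5, 9.2, 0, 0, 0, 0], [36.5, 9.2, 0, 0, 0, 0], [36.5, 9.2, 0, 0, 0, 0], [36.5, 9.2, 0, 0, 0, 0], [36.5, 9.2, 0, 0, 0, 0]],
], gripper=75)

```text
time: 33.62
position: [0.4799, -0.084, 0.2579]
tool_rot: [0.695, 0.719, -0.0, -0.002]
ft_force: [0.2, 0.1, -0.2]
grip_width: 0.0651
grip_force: 0.0
```

Call:
drive_tool([
  [[36.5, 9.2, 0, 0, 0, 0], [36.5, 9.2, 0, 0, 0, 0], [36.5, 9.2, 0, 0, 0, 0], [36.5, 9.2, 0, 0, 0, 0], [36.5, 9.2, 0, 0, 0, 0], [0, 0, 5, 0, 0, -0.106], [0, 0, 5, 0, 0, -0.106], [0, 0, 5, 0, 0, -0.106]],
])

```text
time: 34.28
position: [0.5195, 0.099, 0.2426]
tool_rot: [0.569, 0.822, -0.001, -0.002]
ft_force: [-0.6, -0.3, -0.1]
grip_width: 0.0653
grip_force: 0.0
```

Call:
drive_tool([
  [[0, 0, 0, 0, 0, -0.106], [0, 0, 0, 0, 0, -0.106], [0, 0, 0, 0, 0, -0.106], [0, 0, 0, 0, 0, 0], [0, 0, 0, 0, 0, 0]],
])

```text
time: 34.7
position: [0.5198, 0.0978, 0.2433]
tool_rot: [0.437, 0.9, -0.0, -0.001]
ft_force: [-0.5, -0.3, 0.3]
grip_width: 0.0651
grip_force: 0.0
```

```bash
python3 - <<'E'
from h import *
go([.522,.0963,.105],2.24)
c=cam("wrist")
for x in tags(c,(0,420,0,560),amin=150):print(*x)
E
```

```text
delta mm [ -2.9   1.  138.3] turn [-0.002 -0.002 -0.002] pos [0.5198 0.0978 0.2433] t 34.7
green [0.5219 0.0957] inl 122 257 spout yaw -0.86 510 px [281. 173.]
green [0.6267 0.0931] inl 86 215 spout yaw -1.09 448 px [373. 243.]
```

Call:
drive_tool([
  [[-2, 0.5, 25, 0, 0, 0], [-1, 0.5, 30, 0, 0, 0], [0, 0, 30, 0, 0, 0], [0, 0, 30, 0, 0, 0], [0, 0, 15, 0, 0, 0], [0, 0, 8, 0, 0, 0], [0, 0, 0, 0, 0, 0]],
])

```text
time: 35.33
position: [0.5222, 0.0961, 0.1049]
tool_rot: [0.436, 0.9, -0.0, -0.002]
ft_force: [-0.0, 0.2, 0.5]
grip_width: 0.0655
grip_force: 0.0
```

Call:
drive_tool([
  [[0, 0, 0, 0, 0, 0], [0, 0, 0, 0, 0, 0], [0, 0, 0, 0, 0, 0], [0, 0, 0, 0, 0, 0], [0, 0, 0, 0, 0, 0], [0, 0, 0, 0, 0, 0], [0, 0, 0, 0, 0, 0], [0, 0, 0, 0, 0, 0]],
], gripper=0)

```text
time: 36.0
position: [0.5234, 0.096, 0.1073]
tool_rot: [0.435, 0.9, 0.0, 0.0]
ft_force: [-2.4, -0.8, 5.7]
grip_width: 0.0315
grip_force: 19.9
```

Call:
drive_tool([
  [[0, 0, -15, 0, 0, 0], [0, 0, -30, 0, 0, 0], [0, 0, -35, 0, 0, 0], [0, 0, -35, 0, 0, 0], [0, 0, -30, 0, 0, 0], [0, 0, -10, 0, 0, 0], [0, 0, 0, 0, 0, 0]],
])

```text
time: 36.58
position: [0.5251, 0.0962, 0.2642]
tool_rot: [0.435, 0.9, 0.002, 0.003]
ft_force: [0.3, -0.2, -1.8]
grip_width: 0.0316
grip_force: 20.0
```

```bash
python3 - <<'E'
from h import *
go([.502,-.375,.26],1.61)
E
```

```text
delta mm [-355.  -310.7    3.7] turn [0.007 0.002 0.631] pos [0.5251 0.0962 0.2642] t 36.58
```

Call:
drive_tool([
  [[-27.3, -23.9, 0, 0, 0, 0], [-27.3, -23.9, 0, 0, 0, 0], [-27.3, -23.9, 0, 0, 0, 0], [-27.3, -23.9, 0, 0, 0, 0], [-27.3, -23.9, 0, 0, 0, 0], [-27.3, -23.9, 0, 0, 0, 0], [-27.3, -23.9, 0, 0, 0, 0], [-27.3, -23.9, 0, 0, 0, 0]],
])

```text
time: 37.25
position: [0.5074, -0.1947, 0.2584]
tool_rot: [0.435, 0.9, 0.001, -0.003]
ft_force: [0.8, 0.3, -1.3]
grip_width: 0.0314
grip_force: 20.0
```

Call:
drive_tool([
  [[-27.3, -23.9, 0, 0, 0, 0], [-27.3, -23.9, 0, 0, 0, 0], [-27.3, -23.9, 0, 0, 0, 0], [-27.3, -23.9, 0, 0, 0, 0], [-27.3, -23.9, 0, 0, 0, 0], [0, 0, 0, 0, 0, 0.105], [0, 0, 0, 0, 0, 0.105], [0, 0, 0, 0, 0, 0.105]],
])

```text
time: 37.92
position: [0.4987, -0.375, 0.2573]
tool_rot: [0.574, 0.819, 0.001, -0.003]
ft_force: [-0.0, 1.2, -2.3]
grip_width: 0.0316
grip_force: 20.0
```

Call:
drive_tool([
  [[0, 0, 5, 0, 0, 0.105], [0, 0, 5, 0, 0, 0.105], [0, 0, 5, 0, 0, 0.105], [0, 0, 5, 0, 0, 0], [0, 0, 0, 0, 0, 0], [0, 0, 0, 0, 0, 0]],
])

```text
time: 38.42
position: [0.4996, -0.3743, 0.2392]
tool_rot: [0.692, 0.722, 0.001, -0.002]
ft_force: [-0.2, -0.5, -2.2]
grip_width: 0.0313
grip_force: 20.0
```

```bash
python3 - <<'E'
from h import *
go([.502,-.375,.116],1.61)
E
```

```text
delta mm [ -1.2   2.6 123.2] turn [-0.002 -0.004  0.003] pos [ 0.4996 -0.3743  0.2392] t 38.42
```

Next after this: green A at (.627,.093), spout −1.05, so tool yaw 2.09.

Call:
drive_tool([
  [[-0.5, 1, 30, 0, 0, 0], [0, 1, 30, 0, 0, 0], [0, 0, 30, 0, 0, 0], [0, 0, 17, 0, 0, 0], [0, 0, 10, 0, 0, 0], [0, 0, 5, 0, 0, 0], [0, 0, 0, 0, 0, 0], [0, 0, 0, 0, 0, 0]],
])

```text
time: 39.08
position: [0.5031, -0.3761, 0.1204]
tool_rot: [0.693, 0.721, 0.0, 0.001]
ft_force: [-0.1, -0.4, -1.3]
grip_width: 0.0316
grip_force: 20.0
```

Call:
drive_tool([
  [[0, 0, 0, 0, 0, 0], [0, 0, 0, 0, 0, 0], [0, 0, 0, 0, 0, 0], [0, 0, 0, 0, 0, 0], [0, 0, 0, 0, 0, 0]],
], gripper=63)

```text
time: 39.5
position: [0.5027, -0.3757, 0.1202]
tool_rot: [0.693, 0.721, 0.0, 0.001]
ft_force: [0.3, 0.2, 0.5]
grip_width: 0.0529
grip_force: 0.0
```

Call:
drive_tool([
  [[0, 0, -20, 0, 0, 0], [0, 0, -35, 0, 0, 0], [0, 0, -35, 0, 0, 0], [0, 0, -35, 0, 0, 0], [0, 0, -15, 0, 0, 0], [0, 0, 0, 0, 0, 0]],
])

```text
time: 40.0
position: [0.5043, -0.3774, 0.265]
tool_rot: [0.693, 0.721, 0.0, 0.005]
ft_force: [0.5, 0.5, 1.1]
grip_width: 0.0551
grip_force: 0.0
```

```bash
python3 - <<'E'
from h import *
go([.628,.0945,.255],2.09)
c=cam("top")
for x in tags(c,(120,310,195,470)):print(*x)
E
```

```text
delta mm [466.7 142.5   7.6] turn [ 0.006  0.009 -0.479] pos [ 0.5043 -0.3774  0.265 ] t 40.0
green [0.6271 0.0944] inl 28 69 spout yaw -1.0 48 px [239. 181.]
green [ 0.5037 -0.3747] inl 28 83 spout yaw -1.48 54 px [427. 228.]
green [ 0.416  -0.3882] inl 19 32 spout yaw -3.14 0 px [436. 256.]
green [ 0.4099 -0.4043] inl 13 28 spout yaw 2.22 4 px [453. 262.]
green [ 0.4206 -0.3869] inl 18 28 spout yaw -3.14 0 px [436. 270.]
red [ 0.5775 -0.2052] inl 35 72 spout yaw 1.5 67 px [371. 201.]
red [ 0.4873 -0.1997] inl 34 89 spout yaw -1.53 58 px [356. 234.]
red [ 0.3976 -0.2132] inl 36 70 spout yaw 1.76 69 px [374. 266.]
red [ 0.4033 -0.2129] inl 24 29 spout yaw -3.14 0 px [366. 277.]
```

Call:
drive_tool([
  [[35.9, 11, 0, 0, 0, 0], [35.9, 11, 0, 0, 0, 0], [35.9, 11, 0, 0, 0, 0], [35.9, 11, 0, 0, 0, 0], [35.9, 11, 0, 0, 0, 0], [35.9, 11, 0, 0, 0, 0], [35.9, 11, 0, 0, 0, 0], [35.9, 11, 0, 0, 0, 0]],
], gripper=75)

```text
time: 40.72
position: [0.5777, -0.0828, 0.2576]
tool_rot: [0.693, 0.721, -0.0, -0.002]
ft_force: [0.5, -0.8, -0.5]
grip_width: 0.0652
grip_force: 0.0
```

Call:
drive_tool([
  [[35.9, 11, 0, 0, 0, 0], [35.9, 11, 0, 0, 0, 0], [35.9, 11, 0, 0, 0, 0], [35.9, 11, 0, 0, 0, 0], [35.9, 11, 0, 0, 0, 0], [0, 0, 5, 0, 0, -0.12], [0, 0, 5, 0, 0, -0.12], [0, 0, 5, 0, 0, -0.12]],
])

```text
time: 41.38
position: [0.6252, 0.0979, 0.2422]
tool_rot: [0.549, 0.836, -0.001, -0.002]
ft_force: [0.8, -0.3, 0.6]
grip_width: 0.0654
grip_force: 0.0
```

Call:
drive_tool([
  [[0, 0, 0, 0, 0, -0.12], [0, 0, 0, 0, 0, 0], [0, 0, 0, 0, 0, 0]],
])

```text
time: 41.63
position: [0.6256, 0.0966, 0.243]
tool_rot: [0.503, 0.864, -0.0, -0.001]
ft_force: [0.2, -1.1, 0.7]
grip_width: 0.0651
grip_force: 0.0
```

```bash
python3 - <<'E'
from h import *
go([.628,.0945,.105],2.09)
c=cam("wrist")
for x in tags(c,(0,420,0,560),amin=150):print(*x)
E
```

```text
delta mm [ -3.3   1.3 138. ] turn [-0.002 -0.002 -0.002] pos [0.6256 0.0966 0.243 ] t 41.63
green [0.6259 0.0936] inl 116 251 spout yaw -1.11 508 px [280. 173.]
```

Call:
drive_tool([
  [[-2, 0, 25, 0, 0, 0], [-1, 0, 30, 0, 0, 0], [0, 0, 30, 0, 0, 0], [0, 0, 30, 0, 0, 0], [0, 0, 15, 0, 0, 0], [0, 0, 8, 0, 0, 0], [0, 0, 0, 0, 0, 0]],
])

```text
time: 42.27
position: [0.6268, 0.0939, 0.1046]
tool_rot: [0.502, 0.865, -0.001, -0.002]
ft_force: [-0.6, 0.1, 0.8]
grip_width: 0.0649
grip_force: 0.0
```

Call:
drive_tool([
  [[0, 0, 0, 0, 0, 0], [0, 0, 0, 0, 0, 0], [0, 0, 0, 0, 0, 0], [0, 0, 0, 0, 0, 0], [0, 0, 0, 0, 0, 0], [0, 0, 0, 0, 0, 0], [0, 0, 0, 0, 0, 0], [0, 0, 0, 0, 0, 0]],
], gripper=0)

```text
time: 42.93
position: [0.6281, 0.0939, 0.1074]
tool_rot: [0.502, 0.865, 0.0, 0.0]
ft_force: [-1.9, -1.3, 3.3]
grip_width: 0.0315
grip_force: 19.9
```

Call:
drive_tool([
  [[0, 0, -15, 0, 0, 0], [0, 0, -30, 0, 0, 0], [0, 0, -35, 0, 0, 0], [0, 0, -35, 0, 0, 0], [0, 0, -30, 0, 0, 0], [0, 0, -10, 0, 0, 0], [0, 0, 0, 0, 0, 0]],
])

```text
time: 43.52
position: [0.6298, 0.094, 0.2649]
tool_rot: [0.502, 0.865, 0.002, 0.003]
ft_force: [0.5, -0.0, -0.6]
grip_width: 0.0314
grip_force: 19.9
```

```bash
python3 - <<'E'
from h import *
go([.588,-.372,.26],1.61)
E
```

```text
delta mm [-383.6 -267.9    4.3] turn [0.008 0.001 0.481] pos [0.6298 0.094  0.2649] t 43.52
```

Call:
drive_tool([
  [[-29.5, -20.6, 0, 0, 0, 0], [-29.5, -20.6, 0, 0, 0, 0], [-29.5, -20.6, 0, 0, 0, 0], [-29.5, -20.6, 0, 0, 0, 0], [-29.5, -20.6, 0, 0, 0, 0], [-29.5, -20.6, 0, 0, 0, 0], [-29.5, -20.6, 0, 0, 0, 0], [-29.5, -20.6, 0, 0, 0, 0]],
])

```text
time: 44.18
position: [0.6004, -0.1937, 0.2582]
tool_rot: [0.502, 0.865, 0.0, -0.003]
ft_force: [0.4, -0.3, -0.4]
grip_width: 0.0311
grip_force: 20.0
```

Call:
drive_tool([
  [[-29.5, -20.6, 0, 0, 0, 0], [-29.5, -20.6, 0, 0, 0, 0], [-29.5, -20.6, 0, 0, 0, 0], [-29.5, -20.6, 0, 0, 0, 0], [-29.5, -20.6, 0, 0, 0, 0], [0, 0, 0, 0, 0, 0.12], [0, 0, 0, 0, 0, 0.12], [0, 0, 0, 0, 0, 0.12]],
])

```text
time: 44.85
position: [0.5845, -0.3721, 0.2571]
tool_rot: [0.651, 0.759, 0.001, -0.003]
ft_force: [1.1, 0.8, -0.9]
grip_width: 0.0319
grip_force: 20.0
```

Call:
drive_tool([
  [[0, 0, 10, 0, 0, 0.12], [0, 0, 10, 0, 0, 0], [0, 0, 0, 0, 0, 0], [0, 0, 0, 0, 0, 0]],
])

```text
time: 45.18
position: [0.585, -0.3708, 0.2383]
tool_rot: [0.692, 0.722, 0.0, -0.003]
ft_force: [-0.9, -0.1, -0.4]
grip_width: 0.0315
grip_force: 20.0
```

```bash
python3 - <<'E'
from h import *
go([.588,-.372,.116],1.61)
E
```

```text
delta mm [ -1.9   3.4 122.3] turn [-0.004 -0.005  0.003] pos [ 0.585  -0.3708  0.2383] t 45.18
```

Call:
drive_tool([
  [[-1, 1.5, 30, 0, 0, 0], [-0.5, 1.5, 30, 0, 0, 0], [0, 0, 30, 0, 0, 0], [0, 0, 17, 0, 0, 0], [0, 0, 10, 0, 0, 0], [0, 0, 4, 0, 0, 0], [0, 0, 0, 0, 0, 0], [0, 0, 0, 0, 0, 0]],
])

```text
time: 45.85
position: [0.5902, -0.3738, 0.1217]
tool_rot: [0.693, 0.721, 0.001, 0.001]
ft_force: [-0.5, -0.8, -1.0]
grip_width: 0.0314
grip_force: 20.0
```

Call:
drive_tool([
  [[0, 0, 0, 0, 0, 0], [0, 0, 0, 0, 0, 0], [0, 0, 0, 0, 0, 0], [0, 0, 0, 0, 0, 0], [0, 0, 0, 0, 0, 0]],
], gripper=63)

```text
time: 46.27
position: [0.5896, -0.3734, 0.1213]
tool_rot: [0.693, 0.721, 0.001, 0.001]
ft_force: [-0.3, -0.6, 0.3]
grip_width: 0.0524
grip_force: 0.0
```

Call:
drive_tool([
  [[0, 0, -20, 0, 0, 0], [0, 0, -35, 0, 0, 0], [0, 0, -35, 0, 0, 0], [0, 0, -35, 0, 0, 0], [0, 0, -15, 0, 0, 0], [0, 0, 0, 0, 0, 0]],
])

```text
time: 46.77
position: [0.5914, -0.3751, 0.2668]
tool_rot: [0.693, 0.721, 0.001, 0.006]
ft_force: [0.7, 0.2, -0.1]
grip_width: 0.0546
grip_force: 0.0
```

```bash
python3 - <<'E'
from h import *
go([.54,.281,.2],.8175)
c=cam("top");s=cam("side")
cv2.imwrite("pics/both.png",np.hstack([cv2.resize(c["img"][150:310,310:480],(400,376)),cv2.resize(s["img"][150:260,270:380],(376,376))])[:,:,::-1])
E
```

```text
delta mm [658.1 -25.6  61.8] turn [0.011 0.003 0.793] pos [ 0.5914 -0.3751  0.2668] t 46.77
```

View pics/both.png

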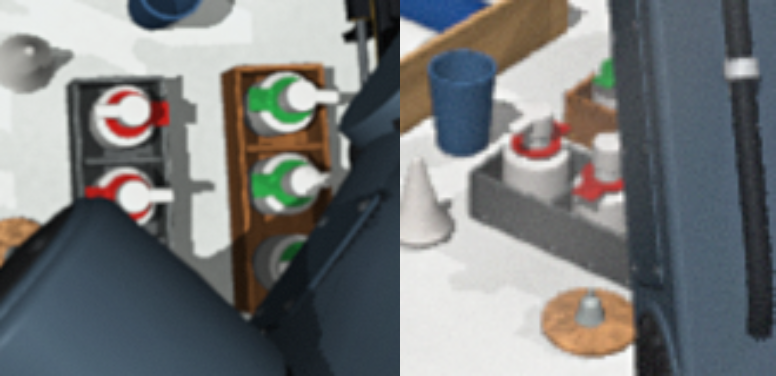

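All visible dispensers stand upright in their nests: two reds and three greens visible in the crop, the third red hidden by the arm but seen placed earlier. Now back to the window.

Call:
drive_tool([
  [[36.6, -1.4, 0, 0, 0, 0], [36.6, -1.4, 0, 0, 0, 0], [36.6, -1.4, 0, 0, 0, 0], [36.6, -1.4, 0, 0, 0, 0], [36.6, -1.4, 0, 0, 0, 0], [36.6, -1.4, 0, 0, 0, 0], [36.6, -1.4, 0, 0, 0, 0], [36.6, -1.4, 0, 0, 0, 0]],
])

```text
time: 47.53
position: [0.5645, -0.079, 0.2582]
tool_rot: [0.693, 0.721, -0.001, -0.002]
ft_force: [1.0, 0.5, -0.3]
grip_width: 0.0546
grip_force: 0.0
```

Call:
drive_tool([
  [[36.6, -1.4, 0, 0, 0, 0], [36.6, -1.4, 0, 0, 0, 0], [36.6, -1.4, 0, 0, 0, 0], [36.6, -1.4, 0, 0, 0, 0], [36.6, -1.4, 0, 0, 0, 0], [36.6, -1.4, 0, 0, 0, 0], [36.6, -1.4, 0, 0, 0, 0], [36.6, -1.4, 0, 0, 0, 0]],
])

```text
time: 48.2
position: [0.5415, 0.2124, 0.2584]
tool_rot: [0.693, 0.721, -0.002, -0.001]
ft_force: [1.0, -0.5, 0.1]
grip_width: 0.055
grip_force: 0.0
```

Call:
drive_tool([
  [[36, -1.4, 0, 0, 0, 0], [36, -1.4, 0, 0, 0, 0], [0, 0, 0, 0, 0, 0.113], [0, 0, 10, 0, 0, 0.113], [0, 0, 10, 0, 0, 0.113], [0, 0, 10, 0, 0, 0.113], [0, 0, 15, 0, 0, 0.113], [0, 0, 15, 0, 0, 0.113]],
])

```text
time: 48.87
position: [0.5363, 0.2825, 0.1982]
tool_rot: [0.894, 0.447, -0.002, -0.001]
ft_force: [-0.6, -0.1, -0.3]
grip_width: 0.0549
grip_force: 0.0
```

Call:
drive_tool([
  [[0, 0, 0, 0, 0, 0.113], [0, 0, 0, 0, 0, 0], [0, 0, 0, 0, 0, 0]],
])

```text
time: 49.12
position: [0.5367, 0.2824, 0.1991]
tool_rot: [0.917, 0.4, -0.001, -0.0]
ft_force: [-0.4, 0.1, 0.2]
grip_width: 0.055
grip_force: 0.0
```

```bash
python3 - <<'E'
from h import *
go([.5448,.2858,.048],.8175)
c=cam("top")
for x in tags(c,(120,310,195,480)):print(*x)
c=cam("wrist");save(c,"w7.png");print(proj(c,[[.5735,.3164,.058],[.5448,.2858,.045]]))
E
```

```text
delta mm [  8.3   3.9 151. ] turn [-0.002  0.002  0.005] pos [0.5367 0.2824 0.1991] t 49.12
green [ 0.5931 -0.3758] inl 26 80 spout yaw -1.53 62 px [426. 193.]
green [ 0.5037 -0.3747] inl 28 83 spout yaw -1.48 54 px [427. 228.]
green [ 0.4159 -0.3882] inl 21 32 spout yaw -3.14 0 px [436. 256.]
green [ 0.4176 -0.4042] inl 14 28 spout yaw -3.14 0 px [453. 262.]
green [ 0.4209 -0.3867] inl 18 27 spout yaw -3.14 0 px [436. 270.]
red [ 0.5775 -0.2051] inl 34 70 spout yaw 1.5 67 px [371. 201.]
red [ 0.4873 -0.1998] inl 34 89 spout yaw -1.52 59 px [356. 234.]
red [ 0.397  -0.2131] inl 36 69 spout yaw 1.78 59 px [374. 266.]
red [ 0.403  -0.2122] inl 21 27 spout yaw -3.14 0 px [365. 277.]
[[284.86461056 136.84616918]
 [284.35760737 186.84547056]]
```

View pics/w7.png

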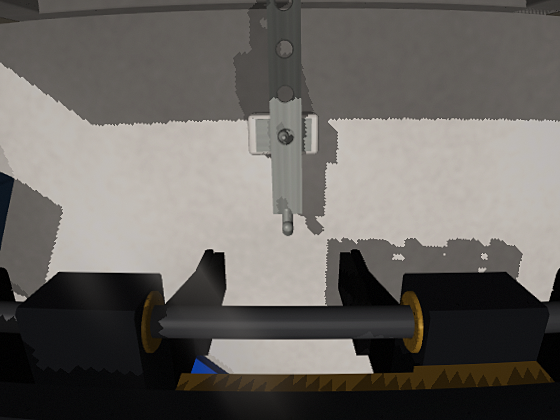

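Hole 4 sits on the pin at (285,136), exactly where predicted, and the block is undisturbed. All six dispensers are in place. Now I'll grasp the bar.

Call:
drive_tool([
  [[4, 2, 25, 0, 0, 0], [4, 2, 30, 0, 0, 0], [0, 0, 30, 0, 0, 0], [0, 0, 30, 0, 0, 0], [0, 0, 22, 0, 0, 0], [0, 0, 12, 0, 0.05, 0], [0, 0, 0, 0, 0, 0]],
])

```text
time: 49.8
position: [0.543, 0.2847, 0.0488]
tool_rot: [0.917, 0.399, 0.02, -0.011]
ft_force: [-0.9, -1.2, 0.3]
grip_width: 0.0548
grip_force: 0.0
```

Call:
drive_tool([
  [[0, 0, 0, 0, 0, 0], [0, 0, 0, 0, 0, 0], [0, 0, 0, 0, 0, 0], [0, 0, 0, 0, 0, 0], [0, 0, 0, 0, 0, 0], [0, 0, 0, 0, 0, 0], [0, 0, 0, 0, 0, 0]],
], gripper=0, squeeze=25)

```text
time: 50.38
position: [0.5466, 0.2866, 0.0528]
tool_rot: [0.917, 0.399, 0.024, -0.01]
ft_force: [-0.7, 1.7, 4.4]
grip_width: 0.0233
grip_force: 24.9
```

Call:
drive_tool([
  [[0, 0, -8.5, 0, -0.0375, 0], [0, 0, -8.5, 0, -0.0375, 0], [0, 0, -8.5, 0, -0.0375, 0], [0, 0, -8.5, 0, -0.0375, 0], [0, 0, -8.5, 0, -0.0375, 0], [0, 0, -8.5, 0, -0.0375, 0], [0, 0, -8.5, 0, -0.0375, 0], [0, 0, -8.5, 0, -0.0375, 0]],
])

```text
time: 51.05
position: [0.5497, 0.2902, 0.1195]
tool_rot: [0.91, 0.396, -0.115, 0.05]
ft_force: [-0.4, 0.4, -2.1]
grip_width: 0.0239
grip_force: 24.9
```

Call:
drive_tool([
  [[0, 0, 0, 0, 0, 0], [0, 0, 0, 0, 0, 0]],
])

```text
time: 51.22
position: [0.55, 0.2905, 0.119]
tool_rot: [0.91, 0.396, -0.113, 0.049]
ft_force: [-0.1, 1.5, -2.4]
grip_width: 0.0234
grip_force: 24.9
```

```bash
cat > st.py <<'E'
from h import *
o=sensors.get_obs();M=R.from_quat(o["tool_rot"]).as_matrix()
g=np.array(o["position"])+M[:,2]*.003; pin=np.array([.5735,.3164]); u=np.array([np.cos(.8175),np.sin(.8175)]); v=np.array([-u[1],u[0]])
a=-np.arcsin(M[2,0]); print("tilt",a,"yaw",yawof(o["tool_rot"]),"F",o["ft_force"].round(1),"grip",o["grip_width"],g)
for d in (42,74,106,228):
    P=g+M[:,0]*d/1000; print(d,"along",((P[:2]-pin)@u).round(4),"side",((P[:2]-pin)@v).round(4),"z",P[2].round(4))
E
python3 st.py
```

```text
tilt 0.24755607769088978 yaw 0.8204460713254154 F [-0.1  1.5 -2.4] grip 0.02337387618440774 [0.54949711 0.28997628 0.11604342]
42 along 0.005 side -0.0004 z 0.1058
74 along 0.0361 side -0.0004 z 0.0979
106 along 0.0671 side -0.0003 z 0.0901
228 along 0.1854 side 0.0001 z 0.0602
```

Call:
drive_tool([
  [[-5, 0, 2.5, 0, 0, 0], [-6, 0, 3, 0, 0, 0], [-6, 0, 3, 0, 0, 0], [-6, 0, 3, 0, 0, 0], [-6, 0, 3, 0, 0, 0], [-6, 0, 3, 0, 0, 0], [-6, 0, 3, 0, 0, 0], [-6, 0, 3, 0, 0, 0]],
])

```text
time: 51.88
position: [0.5147, 0.252, 0.1083]
tool_rot: [0.91, 0.395, -0.114, 0.049]
ft_force: [1.5, 2.5, -1.6]
grip_width: 0.0236
grip_force: 24.9
```

Call:
drive_tool([
  [[-6, 0, 3, 0, 0, 0], [-4.5, 0, 2.5, 0, 0, 0], [0, 0, 0, 0, 0, 0], [0, 0, 0, 0, 0, 0], [0, 0, 0, 0, 0, 0]],
])

```text
time: 52.3
position: [0.5057, 0.243, 0.1055]
tool_rot: [0.91, 0.395, -0.116, 0.05]
ft_force: [-2.3, -1.6, -0.5]
grip_width: 0.0235
grip_force: 24.9
```

```bash
python3 st.py; python3 - <<'E'
from h import *
c=cam("wrist");save(c,"w8.png");print(proj(c,[[.5735,.3164,.058]]))
E
```

```text
tilt 0.2532906770800826 yaw 0.8200397585826015 F [-2.3 -1.6 -0.5] grip 0.023527205666529855 [0.50521553 0.24245079 0.1026304 ]
42 along -0.06 side -0.0007 z 0.0921
74 along -0.029 side -0.0006 z 0.0841
106 along 0.002 side -0.0005 z 0.0761
228 along 0.1201 side -0.0002 z 0.0455
[[277.11368835  26.07761214]]
```

View pics/w8.png

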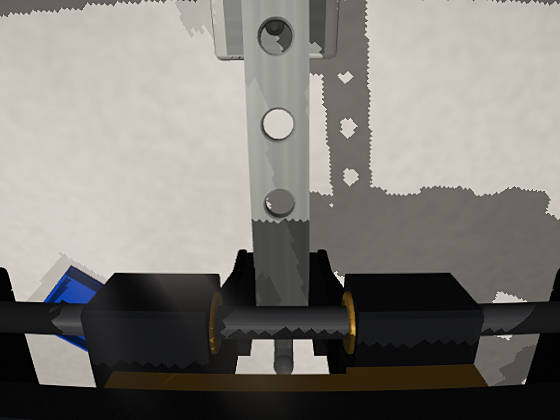

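Hole 2 is at (275,36) with the dark pin tip visible inside it at about (272,30). I'll lower most of the way and check.

Call:
drive_tool([
  [[0.6, 0, 7.2, 0, 0.032, 0], [0.5, 0, 7.2, 0, 0.032, 0], [0, 0, 7.2, 0, 0.032, 0], [0, 0, 7.2, 0, 0.032, 0], [0, 0, 7.2, 0, 0.032, 0], [0, 0, 7.2, 0, 0.032, 0], [0, 0, 7.2, 0, 0.032, 0], [0, 0, 0, 0, 0, 0]],
])

```text
time: 53.02
position: [0.5024, 0.2391, 0.0561]
tool_rot: [0.917, 0.399, -0.011, 0.005]
ft_force: [-0.5, 0.7, 2.5]
grip_width: 0.0238
grip_force: 25.1
```

```bash
python3 st.py
```

```text
tilt 0.023918780057836913 yaw 0.819888774108965 F [-0.5  0.7  2.5] grip 0.023839071785396015 [0.50234224 0.23904102 0.05308243]
42 along -0.0631 side -0.0009 z 0.0521
74 along -0.0311 side -0.0008 z 0.0513
106 along 0.0009 side -0.0008 z 0.0505
228 along 0.1228 side -0.0005 z 0.0476
```

Call:
drive_tool([
  [[0, 0, 4, 0, 0.018, 0], [0, 0, 2, 0, 0.008, 0], [0, 0, 0, 0, 0, 0], [0, 0, 0, 0, 0, 0]],
])

```text
time: 53.35
position: [0.5028, 0.2394, 0.053]
tool_rot: [0.917, 0.399, 0.001, 0.0]
ft_force: [-5.5, -0.9, 22.6]
grip_width: 0.0235
grip_force: 25.0
```

Call:
drive_tool([
  [[0, 0, 0, 0, 0, 0], [0, 0, 0, 0, 0, 0], [0, 0, 0, 0, 0, 0], [0, 0, 0, 0, 0, 0]],
], gripper=60)

```text
time: 53.68
position: [0.5028, 0.2393, 0.0495]
tool_rot: [0.917, 0.399, 0.001, -0.0]
ft_force: [0.8, 0.3, 0.2]
grip_width: 0.0424
grip_force: 0.0
```

Call:
drive_tool([
  [[0, 0, -30, 0, 0, 0], [0, 0, -35, 0, 0, 0], [0, 0, -35, 0, 0, 0], [0, 0, -35, 0, 0, 0], [0, 0, -15, 0, 0, 0], [0, 0, 0, 0, 0, 0], [0, 0, 0, 0, 0, 0]],
])

```text
time: 54.27
position: [0.5027, 0.2391, 0.2]
tool_rot: [0.917, 0.399, 0.001, -0.0]
ft_force: [-0.1, -0.5, -1.0]
grip_width: 0.0522
grip_force: 0.0
```

```bash
python3 - <<'E'
from h import *
c=cam("wrist");save(c,"w9.png");print(proj(c,[[.5735,.3164,.058]]),sensors.get_obs()["joint_velocities"])
t=cam("top")
for x in tags(t,(120,310,195,480)):print(x[0],x[1],x[-1])
E
```

```text
[[278.19463744  59.44405466]] [ 0.00044097  0.0245351   0.01959372  0.00043128  0.00067686 -0.0006694 ]
green [ 0.5931 -0.3758] [426. 193.]
green [ 0.5037 -0.3747] [427. 228.]
green [ 0.4159 -0.3884] [436. 256.]
green [ 0.4137 -0.3973] [453. 262.]
green [ 0.4209 -0.3876] [436. 270.]
red [ 0.5775 -0.2051] [371. 201.]
red [ 0.4874 -0.1997] [356. 234.]
red [ 0.397  -0.2131] [374. 266.]
red [ 0.403  -0.2127] [366. 278.]
```

View pics/w9.png

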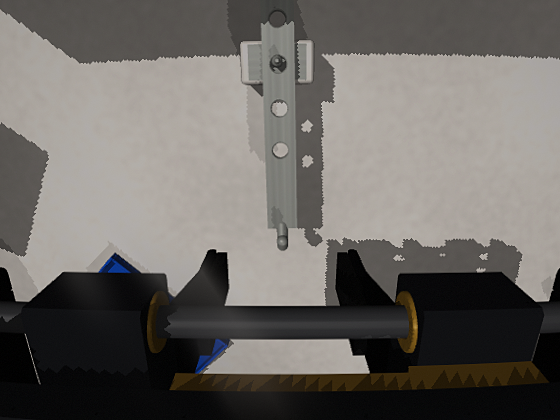

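The pin shows through the second hole at (278,63), with holes 3 and 4 at (279,108) and (280,150) and hole 1 at (278,17). I'll check the height by hole spacing, then hand in.

```bash
python3 - <<'E'
from h import *
c=cam("wrist")
P=onplane(c,[[279.5,108],[280,150.5],[277.5,17]],.048);u=P[2]-P[1];print("h1-h4",np.linalg.norm(u),"h3-h4",np.linalg.norm(P[0]-P[1]));u/=np.linalg.norm(u)
h2=P[1]+.064*u;pin=onplane(c,[[278,63.5]],.058)[0];print("h2-pin mm",(h2-pin)[:2]*1000)
print(ticket.hand_in())
E
```

```text
h1-h4 0.09601499333062834 h3-h4 0.032202322591242574
h2-pin mm [0.42296771 0.21309475]
the job is handed in; nothing more can be done
None
```

The job is handed in at about 54 s: the stay rests on its block with hole 2 over the pin (within about 0.5 mm), the three green-tagged dispensers are in the oak caddy and the three red-tagged in the grey, and I saw none of the other things on the board disturbed.

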